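# File the three-dot case in its place in the sloping rack

## Robot

A 6-joint arm with a two-finger parallel gripper is mounted at the origin on the work surface. World frame = base frame: x ahead of the robot, y to its left, z up, the work surface at z = 0. Lengths are in m, angles in rad, forces in N, time in s.
With the tool pointing down it reaches from about 0.4 to 0.825 m from the base axis. Payload 7 kg.
Tool frame: the origin (TCP) lies at the very end of the fingers, on their centre line; the grasp point (between the pads) lies 19 mm behind it; z points along the fingers, y is the line along which they close (so a half turn about z gives the same grasp; the last joint's range is limited). The gripper opens to 88 mm and grips with 3 to 60 N. Pads are 19 mm wide; open, the fingers measure 130 mm over their backs; the gripper's body (78 mm by 193 mm) begins 47 mm behind the grasp point.
Start: joints at [1.422, 0.359, 0.012, 0, -1.224, -0.288], TCP at [0.286, 0.612, 0.227] pointing down, gripper open.
Joint ranges: [-3.07, 3.07], [-1.43, 2.12], [-1.02, 1.25], [-3.03, 1.67], [-3.05, -0], [-3.03, 3.03]. Speed limits (rad/s): [2.39, 2.39, 3.01, 3.14, 3.14, 3.14].

## Interface

Orientations are given as [roll, pitch, yaw] about the fixed x, y, z axes, in that order (R = Rz(yaw) Ry(pitch) Rx(roll)).
In Python, from station import arm gives the robot as it stands. The module is installed in compiled form; this text tells all that it offers.
- The arm moves only by the shell command python3 -m crank 'ROWS' [FORCE]. ROWS is JSON, a list of rows, each an object of numbers: "dx", "dy", "dz": the shift along the world's x, y, z in m; "twist": the turn about the world's z in degrees; "grip": the opening, from -1 (shut) to 1 (fully open). A call has exactly 5 rows; each row is the pose to reach, as a shift and turn from the pose commanded when the call began; what a row does not reach only later rows make up. A row lasts 1/12 s, in which the tool goes at most 41.7 mm and 7.16 degrees, less where a joint would pass 70% of its speed; a pose out of reach is approached as far as the arm can. A call with a gripper value outside its range is refused whole. The fingers move at their own pace and stop on an object; FORCE is the grip in N (left out, the last holds). Time passes only in rows, so rows that repeat a pose let the fingers close, or fill a call up. It gives the time, the measured TCP pose, the force, the opening and the grip force at its end, in the units of the state.
- arm.get_state(): the state, without advancing time (a new reading comes with each control period).
- arm.grab_frame(name): name is "scene" or "top" or "wrist"; returns the picture (400x640x3 uint8, red, green, blue); there is no depth.
- arm.get_calibration(name): a dict with "fx", "fy", "cx", "cy" (pixels), "cam_to_world" (4x4, takes a point from camera to world coordinates); the wrist camera has in their place "tool_from_camera" (4x4, takes a point from camera to tool coordinates, whose origin is the TCP and whose axes are the flange's). Camera axes: x right, y down, z forward; pixel columns grow to the right and rows downward; lengths in m; the calibration is good to about 2 mm. The wrist camera is an equidistant fisheye: a pixel r from the principal point sees the ray r / f radians off the axis. A picture is of the moment at which its call begins: read the wrist's pose just before it. get_calibration takes no time and is no camera call.
- arm.job_done(): hands the job in; it is judged then, once.
The state is a dict: "t": time; "q": joint angles; "qd": joint speeds; "joint_efforts": joint torques, N m; "eef_pos": TCP position; "ee_rot": TCP orientation; "force": force on the tool from outside, world axes, zero at the start; "moment": the same for the moment, N m; "width": finger opening in m; "gripper_force": force on a finger pad.
Only numpy, scipy, OpenCV 4.12 (cv2) and the standard library are available. Lean on these libraries where they do the work, as an engineer would, in place of code of your own. Each camera call takes 0.05 s, during which the arm holds its last target. There are 200 camera calls.

## Task

The three-dot case on the tan mat belongs in the sloping rack: first slide the two-dot and four-dot cases apart to make room, then stand it between them, dots up and sitting right down on the rack's floor like the others. Finally push the rack's yellow sliding end plate back up until the whole row, one to five, is snug against the fixed end, and let go. Leave the six-dot case, the red cottage, the ivory king and the steel vice standing where they are.

Things in the scene. Friction and masses are not known exactly. Their poses are not given: they have to be found in the camera images.
- tray: fixed trough of the rack, sloped so that the cases lean back 28 degrees, away from the robot. Origin on its floor, at the inner face of the fixed end plate (+y end), midway front to back. z: out of the floor (up and away from the robot); x: from front to back wall (away from the robot, falling); y: along the row to the fixed end. The row runs to -y: dots 1, 2, 4, 5, then the yellow plate
- rack: wooden foot that carries the trough, fixed; origin on the table under the middle of it. Trough inside: 60 mm front to back, front wall 22 mm and back wall 30 mm high over the floor, both 8 mm thick; fixed end plate 75 mm high; floor 225 mm long, no wall at the -y end. Starts with 0 to 3 mm between cases, no room for a finger; the 54 mm depth of a case can be gripped along the trough's x
- follower (a joint): slide of the yellow end plate (m): 0 = its face 120 mm from the fixed end (room for four cases), grows to 0.046 (hard stop) as it moves to -y; about 0.030 when five cases are snug. Friction about 2 N, stays where left (plate and row together slide at under 12 N; more is the stop); can be pushed by the cases or the tool; starts a few mm behind the five-dot case
- follower_face (a point): centre of the yellow plate's face towards the row (+y of the trough), 46 mm over the trough floor. The plate is 12 mm thick (to -y), 56 mm wide along the trough's x, its top 90 mm over the floor; behind it the trough is empty, and closed fingers can push its back
- case1: closed polypropylene case, a box 54 mm deep (its x) x 30 mm thick (its y) x 84 mm high (its z), about 90 g; origin at the centre of its underside; the top 23 mm is the orange lid with 1 white dot on its top face; stands in the rack, its z along the trough's z (tops leaning 28 degrees away from the robot, against the back wall), its thickness along the row
- case2: closed polypropylene case, a box 54 mm deep (its x) x 30 mm thick (its y) x 84 mm high (its z), about 90 g; origin at the centre of its underside; the top 23 mm is the green lid with 2 white dots on its top face; stands in the rack, its z along the trough's z (tops leaning 28 degrees away from the robot, against the back wall), its thickness along the row
- case4: closed polypropylene case, a box 54 mm deep (its x) x 30 mm thick (its y) x 84 mm high (its z), about 90 g; origin at the centre of its underside; the top 23 mm is the blue lid with 4 white dots on its top face; stands in the rack, its z along the trough's z (tops leaning 28 degrees away from the robot, against the back wall), its thickness along the row
- case5: closed polypropylene case, a box 54 mm deep (its x) x 30 mm thick (its y) x 84 mm high (its z), about 90 g; origin at the centre of its underside; the top 23 mm is the black lid with 5 white dots on its top face; stands in the rack, its z along the trough's z (tops leaning 28 degrees away from the robot, against the back wall), its thickness along the row
- case3: closed polypropylene case, a box 54 mm deep (its x) x 30 mm thick (its y) x 84 mm high (its z), about 90 g; origin at the centre of its underside; the top 23 mm is the red lid with 3 white dots on its top face; the one to file; stands upright on the mat. In the rack it may face either way round
- case6: closed polypropylene case, a box 54 mm deep (its x) x 30 mm thick (its y) x 84 mm high (its z), about 90 g; origin at the centre of its underside; the top 23 mm is the purple lid with 6 white dots on its top face; stands upright on the mat and stays there
- mat: tan silicone mat, fixed, 150 x 200 mm, 4 mm thick, lying on the ash top; origin at the centre of its underside
- cottage: red resin cottage, 62 x 50 mm, 66 mm high, loose; origin under its centre; leave alone
- king: ivory-coloured plastic chess king, 36 mm across, 89 mm high, loose; origin under its centre; leave alone
- vice: small steel bench vice, 130 x 70 mm, 78 mm high, 1.6 kg, loose; origin under its centre; leave alone
Mind the look-alikes: they are no part of the job. Leave any pink look-alike of the case2 alone.

How it is judged:
On the way, in this order (a step that is already met when the one before it is completed fails the run):
1. the two-dot and four-dot cases are parted by more than a case's thickness, the three-dot case not yet between them (y of case4 in the frame of case2 below -0.061 m and distance between case3 and case2 above 0.09 m), for 0.2 s.
2. the three-dot case stands on the rack's floor between the two-dot and four-dot cases (z of case3 in the frame of tray between -0.006 and 0.004 m and angle between the z axis of case3 and the z axis of tray, either way round below 0.07 rad and y of case3 in the frame of case2 below -0.026 m and y of case3 in the frame of case4 above 0.026 m and distance between case3 and case2 below 0.05 m), for 0.2 s.
At the end, for the whole second after the job is handed in: cases one to five stand in order in the rack, dots up, down on its floor (4 mm, 0.07 rad) and square (0.09 rad), every gap, also to the fixed end and yellow plate, under 4 mm, at rest; six-dot case, cottage, king and vice within 20 mm of their starts (y of case1 in the frame of tray between -0.02 and -0.011 m and y of case2 in the frame of case1 between -0.034 and -0.026 m and y of case3 in the frame of case2 between -0.034 and -0.026 m and y of case3 in the frame of case4 between 0.026 and 0.034 m and y of case5 in the frame of case4 between -0.034 and -0.026 m and y of follower_face in the frame of case5 between -0.019 and -0.011 m and z of case1 in the frame of tray between -0.006 and 0.004 m and angle between the z axis of each of case1, case2, case3, case4, case5 and the z axis of tray, either way round below 0.07 rad and linear speed of each of case1, case2, case3, case4, case5 below 0.01 m/s and angle between the x axis of each of case1, case2, case3, case4, case5 and the x axis of tray, either way round below 0.09 rad and z of case2 in the frame of tray between -0.006 and 0.004 m and z of case3 in the frame of tray between -0.006 and 0.004 m and z of case4 in the frame of tray between -0.006 and 0.004 m and z of case5 in the frame of tray between -0.006 and 0.004 m and angle between case3's own z axis and vertical between 0.38 and 0.6 rad and distance of each of case6, cottage, king, vice from where it was at the start of the episode below 0.02 m); the robot touches nothing.
It fails at once if the six-dot case is knocked over (angle between case6's own z axis and vertical above 0.5 rad).
It fails at once if the cottage is knocked over (angle between cottage's own z axis and vertical above 0.5 rad).
It fails at once if the king is knocked over (angle between king's own z axis and vertical above 0.5 rad).
It fails at once if the vice is knocked over (angle between vice's own z axis and vertical above 0.5 rad).
It also fails if it takes over 61 s, if anything falls off the work surface, if the arm or the gripper's body presses on something with over 40 N, if the wrist force passes 120 N, or if a joint passes its speed limit or range.

## Working session

There is one attempt and no reset: what is moved stays moved. The work goes in short steps, Python scripts to look and compute and a shell command to move; the robot and the scene stay as the last step left them, time stands still between calls to the robot, and variables do not carry over. Pictures are saved under pics/ and viewed, at most 10 in all, crops included, and the job is handed in when it is done.

```bash
mkdir -p pics; cat > h.py <<'E'
import numpy as np, cv2
from station import arm
from scipy.spatial.transform import Rotation as R
def ray(name,u,v):
    c=arm.get_calibration(name); T=np.array(c['cam_to_world'])
    d=T[:3,:3]@np.array([(u-c['cx'])/c['fx'],(v-c['cy'])/c['fy'],1]); return T[:3,3],d
def onz(name,u,v,z):
    o,d=ray(name,u,v); return o+d*(z-o[2])/d[2]
def tri(a,b):
    (o1,d1),(o2,d2)=ray(*a),ray(*b)
    s=np.linalg.lstsq(np.c_[d1,-d2],o2-o1,rcond=None)[0]
    return (o1+s[0]*d1+o2+s[1]*d2)/2, np.linalg.norm(o1+s[0]*d1-o2-s[1]*d2)
def proj(name,p):
    c=arm.get_calibration(name); q=np.linalg.inv(np.array(c['cam_to_world']))@np.r_[p,1]
    return np.array([c['fx']*q[0]/q[2]+c['cx'],c['fy']*q[1]/q[2]+c['cy']])
def save(name,f):
    im=arm.grab_frame(name)[:,:,::-1]; cv2.imwrite(f,im); return im
E
python3 - <<'E'
from h import *
for n in('scene','top'):
    save(n,f'pics/{n}0.png'); c=arm.get_calibration(n); print(n,np.round(c['cam_to_world'],3).tolist(),c['fx'])
print(arm.get_state())
E
```

```text
scene [[0.523, 0.529, -0.668, 1.277], [0.852, -0.321, 0.413, -0.389], [0.004, -0.786, -0.619, 0.706], [0.0, 0.0, 0.0, 1.0]] 412.1595807545326
top [[0.009, -0.988, 0.154, 0.429], [-1.0, -0.013, -0.028, 0.068], [0.029, -0.154, -0.988, 1.24], [0.0, 0.0, 0.0, 1.0]] 407.1717937883079
{'t': 0.1, 'q': array([ 1.42209033e+00,  3.59293284e-01,  1.11614714e-02, -3.09088757e-04,
       -1.22409107e+00, -2.88076874e-01]), 'qd': array([ 0.00137264, -0.00363212,  0.0035645 ,  0.00135869, -0.00101393,
       -0.00169357]), 'joint_efforts': array([-1.16752599e-03, -5.84161878e+01,  2.93751490e+01,  7.01549828e+00,
        1.02198886e-02, -4.99964870e-05]), 'eef_pos': array([0.28539756, 0.6112217 , 0.22573527]), 'ee_rot': array([ 3.14014232e+00, -1.26727321e-04, -4.36888018e-01]), 'force': array([-0.69634418, -0.15614562, -0.80771463]), 'moment': array([-0.0175191 , -0.03291825,  0.05275189]), 'gripper_force': 0.0, 'width': 0.08764581801396869}
```

View pics/scene0.png

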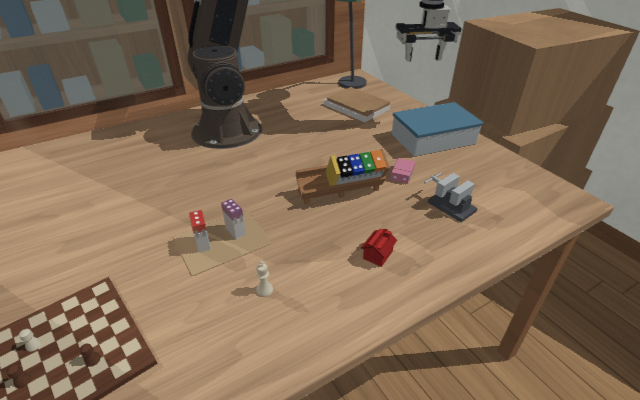

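View pics/top0.png

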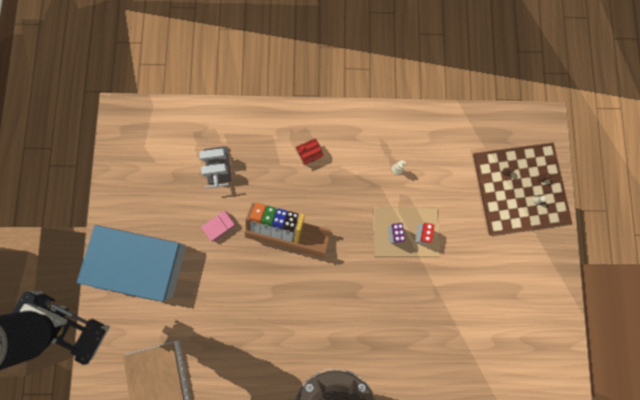

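The scene image shows the red-lid case at (197,220), the purple one at (233,210) and the rack row at (360,165). The top image shows the red lid at (428,233), the purple lid at (398,233) and the rack at (288,232). The orange to black lids run left to right, with yellow at (300,225).

Things that could be taken for the three-dot case (top pixels): red lid (428,233), purple six-dot (398,233), red cottage (310,151), pink look-alike (218,227). I choose the red lid on the mat and will check it in one close crop.

```bash
python3 - <<'E'
from h import *
t=cv2.imread('pics/top0.png'); s=cv2.imread('pics/scene0.png')
def crop(im,x,y,w,h,W,H): return cv2.resize(im[y:y+h,x:x+w],(W,H),interpolation=cv2.INTER_CUBIC)
a=np.hstack([crop(t,240,195,100,70,400,280),crop(t,368,200,75,60,350,280)])
b=np.hstack([crop(s,290,140,110,70,440,280),crop(s,175,190,93,84,310,280)])
cv2.imwrite('pics/c0.png',np.vstack([a,b]))
# red lid & others blobs
for n,im in(('top',t),('scene',s)):
    hsv=cv2.cvtColor(im,cv2.COLOR_BGR2HSV)
    for nm,lo,hi in(('red',(172,150,100),(180,255,255)),('red2',(0,190,100),(6,255,255)),('orange',(7,190,160),(16,255,255)),('green',(50,120,50),(80,255,255)),('blue',(110,150,80),(125,255,255)),('yellow',(20,170,120),(30,255,255)),('purple',(130,60,50),(160,255,255)),('tan',(14,90,150),(20,120,215))):
        m=cv2.inRange(hsv,lo,hi); m=cv2.morphologyEx(m,cv2.MORPH_CLOSE,np.ones((5,5)))
        k,l,st,c=cv2.connectedComponentsWithStats(m)
        for i in range(1,k):
            if 40<st[i,4]<3000:
                r=cv2.minAreaRect(cv2.findContours((l==i).astype('uint8'),0,2)[0][0])
                print(n,nm,st[i,4],np.round(c[i],1),np.round(cv2.boxPoints(r)).tolist())
E
```

```text
top green 150 [268.2 215.2] [[261.0, 222.0], [266.0, 206.0], [275.0, 208.0], [270.0, 225.0]]
top blue 82 [278.  219.5] [[272.0, 223.0], [276.0, 213.0], [285.0, 216.0], [281.0, 226.0]]
top purple 177 [397.8 232.9] [[392.0, 224.0], [402.0, 223.0], [405.0, 241.0], [394.0, 242.0]]
top tan 45 [311.6  49.2] [[308.0, 54.0], [310.0, 43.0], [315.0, 44.0], [313.0, 55.0]]
top tan 57 [299.3  54.8] [[297.0, 47.0], [302.0, 47.0], [302.0, 64.0], [297.0, 64.0]]
top tan 64 [311.2  70.5] [[309.0, 83.0], [309.0, 59.0], [313.0, 59.0], [313.0, 83.0]]
top tan 110 [607.1 111. ] [[595.0, 104.0], [605.0, 96.0], [620.0, 117.0], [610.0, 124.0]]
top tan 45 [632.3 103.8] [[624.0, 102.0], [638.0, 97.0], [641.0, 106.0], [626.0, 111.0]]
top tan 82 [634.6 155.4] [[629.0, 150.0], [639.0, 150.0], [639.0, 161.0], [629.0, 161.0]]
top tan 864 [ 20.  238.4] [[-1.0, 253.0], [0.0, 227.0], [39.0, 228.0], [38.0, 254.0]]
top tan 1472 [212.2 383.8] [[169.0, 382.0], [188.0, 353.0], [252.0, 394.0], [233.0, 424.0]]
scene red2 409 [381.3 242.9] [[362.0, 246.0], [380.0, 225.0], [400.0, 242.0], [382.0, 263.0]]
scene green 209 [367.3 
[... 753 characters left out ...]
0], [87.0, 215.0], [88.0, 220.0], [69.0, 224.0]]
scene tan 136 [321.6 273.8] [[309.0, 273.0], [330.0, 264.0], [334.0, 274.0], [313.0, 284.0]]
scene tan 590 [457.8 332.1] [[436.0, 320.0], [446.0, 310.0], [481.0, 345.0], [471.0, 355.0]]
scene tan 192 [431.2 336.1] [[419.0, 328.0], [427.0, 323.0], [445.0, 349.0], [438.0, 354.0]]
scene tan 1067 [595.9 373. ] [[523.0, 340.0], [532.0, 325.0], [642.0, 395.0], [632.0, 410.0]]
scene tan 118 [574.  376.2] [[549.0, 359.0], [552.0, 355.0], [594.0, 392.0], [591.0, 396.0]]
scene tan 646 [508.5 380.2] [[480.0, 364.0], [490.0, 353.0], [538.0, 396.0], [527.0, 407.0]]
scene tan 188 [476.  383.8] [[456.0, 367.0], [460.0, 363.0], [492.0, 399.0], [488.0, 402.0]]
```

View pics/c0.png

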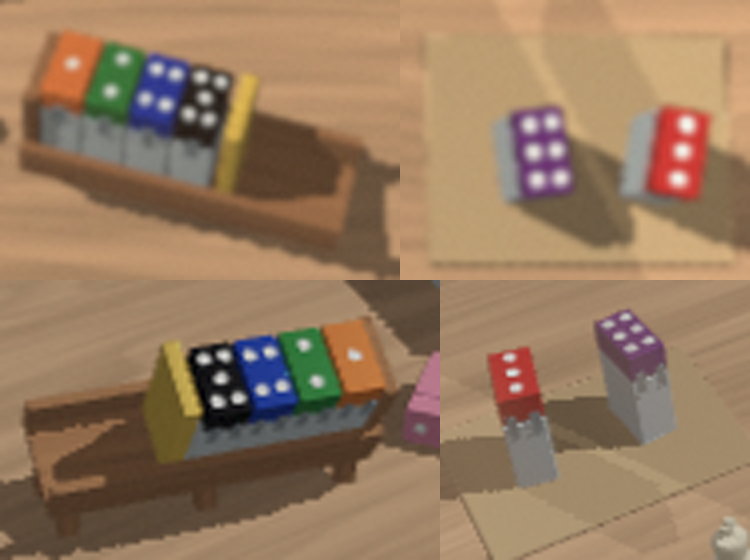

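The crop confirms it: the red lid at top (428.6,232.4), scene (196.6,218) has three dots. The rack dot centres are readable in both views, so I'll triangulate them.

```bash
python3 - <<'E'
from h import *
P={}
for n,a,b in(('c1',(258,211),(378.5,158.75)),('c2',(269,214),(367.5,160.75)),('c4',(280.1,216.8),(357.2,161.2)),('c5',(291.3,219.5),(345.1,165.2)),('c3',(428.6,232.4),(196.6,217.9)),
 ('c6',(397.5,232.4),(232,206))):
    P[n],e=tri(('top',*a),('scene',*b)); print(n,P[n].round(4),round(e,4))
for nm,cs in(('c3',[(664,107),(710,112),(700,199),(648,193)]),('c6',[(511,112),(562,107),(572,190),(520,199)])):
    q=np.array([onz('top',368+(x-400)/4.667,200+y/4.667,.088)[:2] for x,y in cs]); print(nm,q.round(3).tolist(),q.mean(0).round(4))
    d=(q[0]+q[1]-q[2]-q[3])/2; print('depth dir',d.round(4),np.degrees(np.arctan2(d[1],d[0])))
# rack yaw: front outer wall top line, crop px (22,145)->(340,240)
for a,b in(((22,147),(340,243)),((22,165),(340,262))):
    A,B=[onz('top',240+x/4,195+y/4,.05) for x,y in(a,b)]; print('rack',A.round(4),B.round(4),np.degrees(np.arctan2(*(A-B)[[1,0]])))
v=P['c1']-P['c5']; print('row',v.round(4),np.degrees(np.arctan2(v[1],v[0])))
E
```

```text
c1 [0.5631 0.2234 0.1154] 0.0039
c2 [0.5552 0.1929 0.1149] 0.0041
c4 [0.548  0.1628 0.1195] 0.0067
c5 [0.5408 0.1312 0.1139] 0.0044
c3 [ 0.5106 -0.2591  0.0853] 0.0036
c6 [ 0.5095 -0.1713  0.0829] 0.0016
c3 [[0.537, -0.249], [0.534, -0.278], [0.481, -0.27], [0.484, -0.238]] [ 0.509  -0.2586]
depth dir [ 0.0528 -0.0096] -10.31835368560438
c6 [[0.533, -0.155], [0.536, -0.186], [0.486, -0.192], [0.48, -0.16]] [ 0.5085 -0.1732]
depth dir [0.0516 0.0048] 5.338293200592227
rack [0.5087 0.2647 0.05  ] [0.4418 0.0333 0.05  ] 73.8790323438382
rack [0.4957 0.2642 0.05  ] [0.4283 0.0332 0.05  ] 73.7260246612221
row [0.0223 0.0921 0.0016] 76.37271550725883
```

```bash

python3 -m crank '[{"dx":0.017,"dy":-0.03,"twist":-5.4,"grip":1},{"dx":0.034,"dy":-0.06,"twist":-10.8,"grip":1},{"dx":0.051,"dy":-0.09,"twist":-16.2,"grip":1},{"dx":0.068,"dy":-0.12,"twist":-21.6,"grip":1},{"dx":0.085,"dy":-0.15,"twist":-27,"grip":1}]' 15
python3 -m crank '[{"dx":0.017,"dy":-0.03,"twist":-5.4,"grip":1},{"dx":0.034,"dy":-0.06,"twist":-10.8,"grip":1},{"dx":0.051,"dy":-0.09,"twist":-16.2,"grip":1},{"dx":0.068,"dy":-0.12,"twist":-21.6,"grip":1},{"dx":0.085,"dy":-0.15,"twist":-27,"grip":1}]'
python3 -m crank '[{"dx":0.017,"dy":-0.03,"twist":-5.4,"grip":1},{"dx":0.034,"dy":-0.06,"twist":-10.8,"grip":1},{"dx":0.051,"dy":-0.09,"twist":-16.2,"grip":1},{"dx":0.068,"dy":-0.12,"twist":-21.6,"grip":1},{"dx":0.085,"dy":-0.147,"twist":-26,"grip":1}]'
python3 - <<'E'
from h import *
s=arm.get_state(); print(s['t'],s['eef_pos'],np.degrees(s['ee_rot']),s['q'])
im=save('wrist','pics/w0.png')
c=arm.get_calibration('wrist'); print({k:(np.round(v,3).tolist() if k=='tool_from_camera' else v) for k,v in c.items()})
E
```

```text
0.1 [0.28539756 0.6112217  0.22573527] [ 1.79916902e+02 -7.26094067e-03 -2.50318396e+01] [ 1.42209033e+00  3.59293284e-01  1.11614714e-02 -3.09088757e-04
 -1.22409107e+00 -2.88076874e-01]
{'fx': 309.70691628693146, 'fy': 309.70691628693146, 'cx': 316.7100131119111, 'cy': 202.17443816749167, 'tool_from_camera': [[0.001, -0.959, -0.284, 0.077], [1.0, 0.001, -0.0, -0.001], [0.001, -0.284, 0.959, -0.158], [0.0, 0.0, 0.0, 1.0]]}invalid input at $[0]: expected keys dx, dy, dz, twist, grip
invalid input at $[0]: expected keys dx, dy, dz, twist, grip
invalid input at $[0]: expected keys dx, dy, dz, twist, grip
```

View pics/w0.png

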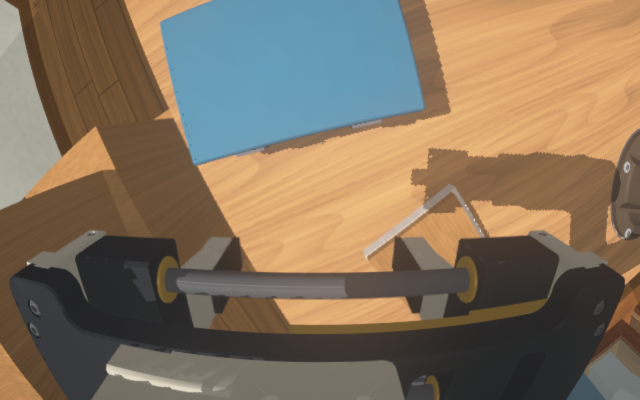

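The moves were refused because all five keys are required. This picture shows only the start position: blue box at (290,80), fingers at (210,280) and (420,280).

```bash

python3 -m crank '[{"dx":0.017,"dy":-0.03,"dz":0,"twist":-5.4,"grip":1},{"dx":0.034,"dy":-0.06,"dz":0,"twist":-10.8,"grip":1},{"dx":0.051,"dy":-0.09,"dz":0,"twist":-16.2,"grip":1},{"dx":0.068,"dy":-0.12,"dz":0,"twist":-21.6,"grip":1},{"dx":0.085,"dy":-0.15,"dz":0,"twist":-27,"grip":1}]' 15
python3 -m crank '[{"dx":0.017,"dy":-0.03,"dz":0,"twist":-5.4,"grip":1},{"dx":0.034,"dy":-0.06,"dz":0,"twist":-10.8,"grip":1},{"dx":0.051,"dy":-0.09,"dz":0,"twist":-16.2,"grip":1},{"dx":0.068,"dy":-0.12,"dz":0,"twist":-21.6,"grip":1},{"dx":0.085,"dy":-0.15,"dz":0,"twist":-27,"grip":1}]'
python3 -m crank '[{"dx":0.017,"dy":-0.03,"dz":0,"twist":-5.4,"grip":1},{"dx":0.034,"dy":-0.06,"dz":0,"twist":-10.8,"grip":1},{"dx":0.051,"dy":-0.09,"dz":0,"twist":-16.2,"grip":1},{"dx":0.068,"dy":-0.12,"dz":0,"twist":-21.6,"grip":1},{"dx":0.085,"dy":-0.147,"dz":0,"twist":-26,"grip":1}]'
python3 - <<'E'
from h import *
s=arm.get_state(); print(s['t'],s['eef_pos'],np.degrees(s['ee_rot']),s['q'])
im=save('wrist','pics/w1.png')
E
```

```text
t: 0.57
eef_pos: [0.3709, 0.46, 0.2263]
ee_rot: [3.141, -0.0, -0.912]
force: [0.9, 0.0, 1.3]
width: 0.088
gripper_force: 0.0
t: 0.98
eef_pos: [0.4559, 0.3099, 0.2265]
ee_rot: [3.142, 0.0, -1.384]
force: [0.6, 0.4, -0.1]
width: 0.0878
gripper_force: 0.0
t: 1.4
eef_pos: [0.5409, 0.1627, 0.2266]
ee_rot: [3.141, -0.0, -1.838]
force: [0.4, 0.7, -0.6]
width: 0.0876
gripper_force: 0.0
1.4 [0.54091761 0.16270272 0.22656685] [ 1.79992276e+02 -4.55319700e-04 -1.05314123e+02] [ 6.38552972e-01  1.78467731e-01 -2.34879599e-01 -1.10480135e-04
 -1.15753843e+00 -9.05790469e-01]
```

View pics/w1.png

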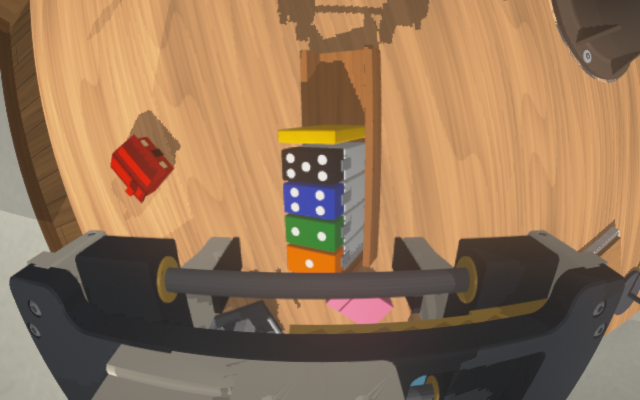

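The wrist view shows the row: five-dot (307,166), four-dot (307,201), two-dot (311,234), one-dot (309,264), yellow plate (322,133) and the front wall edge along (380,50)–(370,262).

```bash
cat >> h.py <<'E'
def wonz(pos,rot,u,v,z):
    c=arm.get_calibration('wrist'); d=np.array([u-c['cx'],v-c['cy']])/c['fx']; r=np.hypot(*d)
    k=np.r_[d/r*np.sin(r),np.cos(r)] if r>0 else np.array([0,0,1.])
    W=np.eye(4); W[:3,:3]=R.from_euler('xyz',rot).as_matrix(); W[:3,3]=pos
    T=W@np.array(c['tool_from_camera']); k=T[:3,:3]@k; return T[:3,3]+k*(z-T[2,3])/k[2]
E
python3 - <<'E'
from h import *
im=cv2.imread('pics/w1.png'); s=arm.get_state(); hsv=cv2.cvtColor(im,cv2.COLOR_BGR2HSV)
w=cv2.inRange(hsv,(0,0,190),(180,60,255)); k,l,st,c=cv2.connectedComponentsWithStats(w)
for i in range(1,k):
    if 20<st[i,4]<200 and 270<c[i][0]<345 and 140<c[i][1]<275: print(c[i].round(1),wonz(s['eef_pos'],s['ee_rot'],*c[i],.116).round(4))
for n,u,v,z in(('plate top',(278+363)/2,133,.121),('fw1',366,262,.075),('fw2',371,60,.075)): print(n,wonz(s['eef_pos'],s['ee_rot'],u,v,z).round(4))
E
```

```text
[289.9 157.9] [0.5559 0.1175 0.116 ]
[321.8 159.2] [0.5294 0.1263 0.116 ]
[305.5 166.3] [0.5449 0.1284 0.116 ]
[290.5 173.1] [0.5593 0.1307 0.116 ]
[322.  175.8] [0.5332 0.1406 0.116 ]
[294.1 192. ] [0.5612 0.1481 0.116 ]
[319.6 194.9] [0.54   0.1569 0.116 ]
[294.6 206.8] [0.5648 0.1615 0.116 ]
[319.9 210.1] [0.5435 0.1707 0.116 ]
[294.9 231.1] [0.5714 0.1843 0.116 ]
[321.2 235.9] [0.5491 0.1956 0.116 ]
[308.8 263.2] [0.5683 0.2201 0.116 ]
plate top [0.5244 0.1035 0.121 ]
fw1 [0.513  0.2572 0.075 ]
fw2 [0.4564 0.0479 0.075 ]
```

```bash

python3 -m crank '[{"dx":0.001,"dy":0,"dz":-0.02,"twist":1,"grip":1},{"dx":0.002,"dy":0,"dz":-0.045,"twist":1,"grip":1},{"dx":0.002,"dy":0,"dz":-0.07,"twist":1,"grip":1},{"dx":0.002,"dy":0,"dz":-0.095,"twist":1,"grip":1},{"dx":0.002,"dy":0,"dz":-0.115,"twist":1,"grip":1}]' 12
python3 -m crank '[{"dx":0,"dy":0,"dz":-0.007,"twist":0,"grip":1},{"dx":0,"dy":0,"dz":-0.013,"twist":0,"grip":1},{"dx":0,"dy":0,"dz":-0.013,"twist":0,"grip":0.7},{"dx":0,"dy":0,"dz":-0.013,"twist":0,"grip":0.55},{"dx":0,"dy":0,"dz":-0.013,"twist":0,"grip":0.45}]'
python3 -m crank '[{"dx":0,"dy":0,"dz":0,"twist":0,"grip":0.4},{"dx":0,"dy":0,"dz":0,"twist":0,"grip":0.3},{"dx":0,"dy":0,"dz":0,"twist":0,"grip":0.2},{"dx":0,"dy":0,"dz":0,"twist":0,"grip":0.1},{"dx":0,"dy":0,"dz":0,"twist":0,"grip":0}]'
```

```text
t: 1.87
eef_pos: [0.5418, 0.1641, 0.1096]
ee_rot: [3.14, -0.001, -1.816]
force: [-0.0, 0.4, -1.1]
width: 0.0874
gripper_force: 0.0
t: 2.28
eef_pos: [0.5433, 0.1651, 0.0999]
ee_rot: [-3.14, 0.001, -1.815]
force: [-0.1, -0.6, 1.3]
width: 0.0732
gripper_force: 0.0
t: 2.7
eef_pos: [0.5431, 0.165, 0.0996]
ee_rot: [-3.14, 0.001, -1.815]
force: [-2.0, 1.2, 6.1]
width: 0.063
gripper_force: 12.0
```

```bash

python3 -m crank '[{"dx":-0.0010,"dy":-0.0039,"dz":0,"twist":0,"grip":0},{"dx":-0.0020,"dy":-0.0078,"dz":0,"twist":0,"grip":0},{"dx":-0.0030,"dy":-0.0116,"dz":0,"twist":0,"grip":0},{"dx":-0.0040,"dy":-0.0155,"dz":0,"twist":0,"grip":0},{"dx":-0.0049,"dy":-0.0194,"dz":0,"twist":0,"grip":0}]' 15
python3 -m crank '[{"dx":-0.0010,"dy":-0.0039,"dz":0,"twist":0,"grip":0},{"dx":-0.0020,"dy":-0.0078,"dz":0,"twist":0,"grip":0},{"dx":-0.0030,"dy":-0.0116,"dz":0,"twist":0,"grip":0},{"dx":-0.0040,"dy":-0.0155,"dz":0,"twist":0,"grip":0},{"dx":-0.0047,"dy":-0.0184,"dz":0,"twist":0,"grip":0}]'
python3 - <<'E'
from h import *
s=arm.get_state(); print(s['t'],s['eef_pos'],np.degrees(s['ee_rot']))
t=save('top','pics/top1.png'); w=save('wrist','pics/w2.png')
cv2.imwrite('pics/c1.png',np.hstack([cv2.resize(t[195:265,240:340],(400,280),interpolation=2),cv2.resize(w[:280,200:480],(280,280))]))
E
```

```text
t: 3.12
eef_pos: [0.5395, 0.1488, 0.1011]
ee_rot: [-3.138, 0.007, -1.815]
force: [-7.1, 14.5, 15.3]
width: 0.0628
gripper_force: 17.2
t: 3.53
eef_pos: [0.5364, 0.1315, 0.102]
ee_rot: [-3.135, 0.01, -1.814]
force: [-4.1, 16.4, 17.5]
width: 0.063
gripper_force: 16.9
3.5333 [0.53642078 0.13154534 0.10198444] [-179.62161495    0.56122063 -103.95068629]
```

View pics/c1.png

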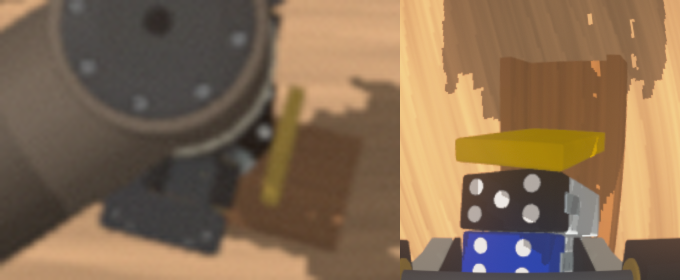

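The plate has moved from about top px 301 to 311, and cases 4 and 5 travelled with it with no gap. A few more mm will do.

```bash

python3 -m crank '[{"dx":-0.0004,"dy":-0.0015,"dz":0.001,"twist":0,"grip":0},{"dx":-0.0008,"dy":-0.003,"dz":0.001,"twist":0,"grip":0},{"dx":-0.0012,"dy":-0.0045,"dz":0.001,"twist":0,"grip":0},{"dx":-0.0015,"dy":-0.006,"dz":0.001,"twist":0,"grip":0},{"dx":-0.0015,"dy":-0.006,"dz":0.001,"twist":0,"grip":0}]' 12
python3 -m crank '[{"dx":0,"dy":0,"dz":0,"twist":0,"grip":0.6},{"dx":0,"dy":0,"dz":0,"twist":0,"grip":0.9},{"dx":0,"dy":0,"dz":0.01,"twist":0,"grip":1},{"dx":0,"dy":0,"dz":0.025,"twist":0,"grip":1},{"dx":0,"dy":0,"dz":0.04,"twist":0,"grip":1}]'
python3 -m crank '[{"dx":0,"dy":-0.01,"dz":0.035,"twist":0,"grip":1},{"dx":0,"dy":-0.03,"dz":0.07,"twist":0,"grip":1},{"dx":0,"dy":-0.06,"dz":0.09,"twist":0,"grip":1},{"dx":0,"dy":-0.09,"dz":0.09,"twist":0,"grip":1},{"dx":0,"dy":-0.12,"dz":0.09,"twist":0,"grip":1}]'
python3 -m crank '[{"dx":0,"dy":-0.04,"dz":0,"twist":1,"grip":1},{"dx":0,"dy":-0.08,"dz":0,"twist":2,"grip":1},{"dx":0,"dy":-0.12,"dz":0,"twist":3,"grip":1},{"dx":-0.01,"dy":-0.16,"dz":0,"twist":4,"grip":1},{"dx":-0.02,"dy":-0.2,"dz":0,"twist":4,"grip":1}]'
python3 - <<'E'
from h import *
s=arm.get_state(); print(s['t'],s['eef_pos'],np.degrees(s['ee_rot']),s['q'])
t=save('top','pics/top2.png'); w=save('wrist','pics/w3.png'); sc=save('scene','pics/s2.png')
np.save('w3.npy',np.r_[s['eef_pos'],s['ee_rot']])
f=lambda im,w,h:cv2.resize(im,(w,h),interpolation=2)
cv2.imwrite('pics/c2.png',np.vstack([np.hstack([f(t[195:265,240:340],400,280),f(sc[140:210,290:390],400,280)]),np.hstack([f(w[20:240,160:474],400,280),f(sc[180:264,160:280],400,280)])]))
E
```

```text
t: 4.05
eef_pos: [0.5357, 0.1266, 0.1024]
ee_rot: [-3.134, 0.012, -1.815]
force: [-0.2, 20.0, 8.0]
width: 0.0628
gripper_force: 14.9
t: 4.47
eef_pos: [0.531, 0.1206, 0.1398]
ee_rot: [3.141, -0.001, -1.815]
force: [0.4, 0.3, -0.3]
width: 0.0861
gripper_force: 0.0
t: 4.88
eef_pos: [0.5319, -0.0001, 0.2316]
ee_rot: [-3.139, 0.002, -1.815]
force: [0.2, -0.6, -0.4]
width: 0.0879
gripper_force: 0.0
t: 5.3
eef_pos: [0.5107, -0.2011, 0.2296]
ee_rot: [3.141, -0.0, -1.745]
force: [1.5, 0.1, 0.0]
width: 0.0878
gripper_force: 0.0
5.3 [ 0.51073837 -0.20109533  0.22958768] [ 1.79986298e+02 -4.80208064e-03 -9.99576379e+01] [-1.81024204e-02  1.49751638e-01 -2.63194444e-01  4.99052274e-05
 -1.15809950e+00 -1.55711179e-01]
```

View pics/c2.png

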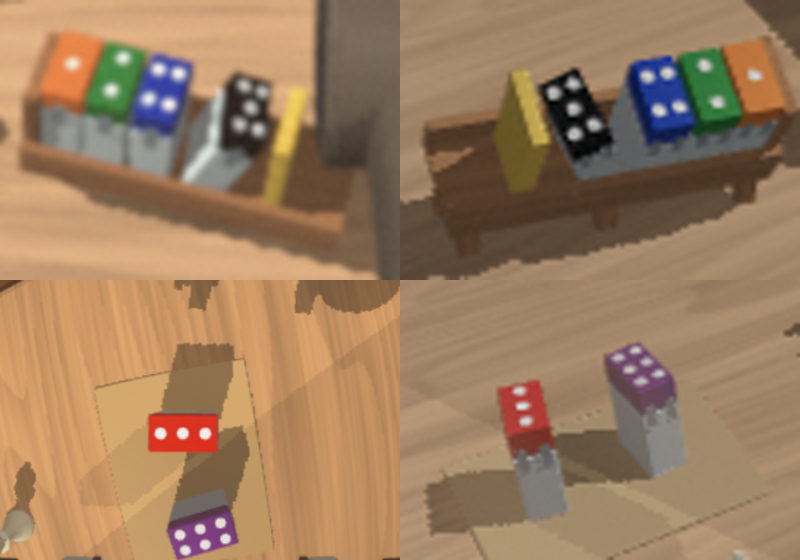

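The four-dot case came back against the two-dot one, and only case 5 now leans towards the plate. In the crop, case 5's lid is at (245,110) and the plate at (287,145). Dragging near the top only tilts the cases, so I'll push low with closed fingers in the wedge instead, starting with case 5's base.

```bash

python3 -m crank '[{"dx":0,"dy":0.04,"dz":0,"twist":-1,"grip":-1},{"dx":0,"dy":0.08,"dz":0,"twist":-2,"grip":-1},{"dx":0,"dy":0.12,"dz":0,"twist":-3,"grip":-1},{"dx":0.001,"dy":0.16,"dz":0,"twist":-4,"grip":-1},{"dx":0.001,"dy":0.2,"dz":0,"twist":-4.3,"grip":-1}]' 15
python3 -m crank '[{"dx":0,"dy":0.04,"dz":0,"twist":0,"grip":-1},{"dx":0,"dy":0.08,"dz":0,"twist":0,"grip":-1},{"dx":0,"dy":0.12,"dz":-0.01,"twist":0,"grip":-1},{"dx":0.001,"dy":0.145,"dz":-0.03,"twist":0,"grip":-1},{"dx":0.001,"dy":0.145,"dz":-0.06,"twist":0,"grip":-1}]'
python3 -m crank '[{"dx":0,"dy":0,"dz":-0.02,"twist":0,"grip":-1},{"dx":0,"dy":0,"dz":-0.02,"twist":0,"grip":-1},{"dx":0,"dy":0,"dz":-0.02,"twist":0,"grip":-1},{"dx":0,"dy":0,"dz":-0.02,"twist":0,"grip":-1},{"dx":0,"dy":0,"dz":-0.02,"twist":0,"grip":-1}]'
python3 - <<'E'
from h import *
s=arm.get_state(); print(s['eef_pos'],np.degrees(s['ee_rot']))
w=save('wrist','pics/w4.png')
E
```

```text
t: 5.87
eef_pos: [0.512, 0.0033, 0.2299]
ee_rot: [-3.141, 0.0, -1.821]
force: [1.4, -0.3, 0.4]
width: 0.0599
gripper_force: 0.0
t: 6.28
eef_pos: [0.515, 0.1519, 0.1714]
ee_rot: [-3.137, 0.005, -1.815]
force: [1.4, 0.4, -0.2]
width: 0.0266
gripper_force: 0.0
t: 6.7
eef_pos: [0.5144, 0.1463, 0.1514]
ee_rot: [-3.14, 0.002, -1.821]
force: [-0.1, 0.1, 0.2]
width: 0.0009
gripper_force: 0.0
[0.51440028 0.14631174 0.15137907] [-1.79881871e+02  1.10280877e-01 -1.04323194e+02]
```

View pics/w4.png

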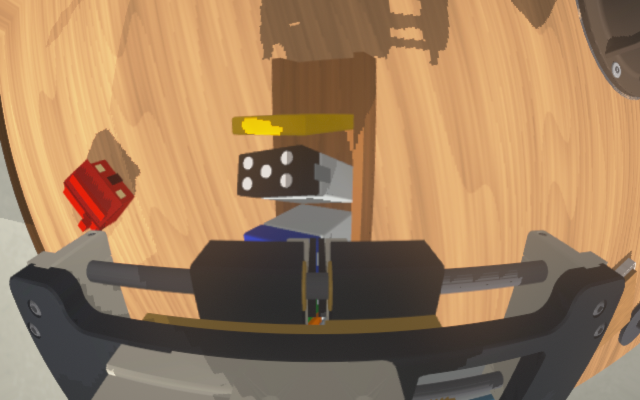

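The wrist view shows case 5's lid at (275,172) with its near edge at row 198. Case 4's side face top runs from (246,236) to (318,205), and the plate is at (293,124). I'll convert these edges to row coordinates.

```bash
cat >> h.py <<'E'
F=np.array([.969,-.247]); E=np.array([.247,.969])
def fr(p): return np.round([p[:2]@F,p[:2]@E],4)
E
python3 - <<'E'
from h import *
s=arm.get_state(); a=(s['eef_pos'],s['ee_rot']); print('tcp',fr(a[0]))
for n,u,v,z in(('c5 near front',318,202,.127),('c5 near back',238,194,.105),('c5 far front',316,155,.127),('c5 far back',243,156,.105),('c5bottom?',352,202,.075),('c4 front bot?',352,208,.08),('c4 back top',246,236,.103),('c4 front top',318,238,.1275),('c4 front top far',300,207,.1275),('plate near',293,133,.125),('plate front near',353,129,.136)):
    print(n,fr(wonz(*a,u,v,z)))
E
```

```text
tcp [0.4623 0.2686]
c5 near front [0.462  0.2467]
c5 near back [0.5177 0.2475]
c5 far front [0.4633 0.2178]
c5 far back [0.5126 0.221 ]
c5bottom? [0.435  0.2623]
c4 front bot? [0.4355 0.2656]
c4 back top [0.5147 0.28  ]
c4 front top [0.462  0.2705]
c4 front top far [0.4731 0.2498]
plate near [0.4768 0.2048]
plate front near [0.4427 0.2017]
```

```bash

python3 -m crank '[{"dx":-0.0007,"dy":-0.003,"dz":-0.01,"twist":0,"grip":-1},{"dx":-0.0007,"dy":-0.003,"dz":-0.02,"twist":0,"grip":-1},{"dx":-0.0007,"dy":-0.003,"dz":-0.03,"twist":0,"grip":-1},{"dx":-0.0007,"dy":-0.003,"dz":-0.04,"twist":0,"grip":-1},{"dx":-0.0007,"dy":-0.003,"dz":-0.05,"twist":0,"grip":-1}]'
python3 -m crank '[{"dx":0,"dy":0,"dz":-0.006,"twist":0,"grip":-1},{"dx":0,"dy":0,"dz":-0.012,"twist":0,"grip":-1},{"dx":0,"dy":0,"dz":-0.018,"twist":0,"grip":-1},{"dx":0,"dy":0,"dz":-0.026,"twist":0,"grip":-1},{"dx":0,"dy":0,"dz":-0.026,"twist":0,"grip":-1}]'
```

```text
t: 7.17
eef_pos: [0.5124, 0.1424, 0.0981]
ee_rot: [3.141, -0.001, -1.821]
force: [-0.4, -0.9, -0.5]
width: 0.0003
gripper_force: 0.3
t: 7.58
eef_pos: [0.5156, 0.1452, 0.0745]
ee_rot: [-3.137, 0.005, -1.82]
force: [2.2, 5.0, 6.3]
width: 0.0007
gripper_force: 3.5
```

```bash

python3 -m crank '[{"dx":-0.0005,"dy":-0.002,"dz":0,"twist":0,"grip":-1},{"dx":-0.0012,"dy":-0.005,"dz":0,"twist":0,"grip":-1},{"dx":-0.002,"dy":-0.008,"dz":0,"twist":0,"grip":-1},{"dx":-0.0027,"dy":-0.011,"dz":0,"twist":0,"grip":-1},{"dx":-0.0032,"dy":-0.013,"dz":0,"twist":0,"grip":-1}]'
python3 - <<'E'
from h import *
s=arm.get_state(); a=(s['eef_pos'],s['ee_rot']); print(fr(a[0])); np.save('w5.npy',np.r_[a[0],a[1]])
w=save('wrist','pics/w5.png'); t=save('top','pics/t5.png'); sc=save('scene','pics/s5.png')
hsv=cv2.cvtColor(w,cv2.COLOR_BGR2HSV)
m=cv2.inRange(hsv,(0,0,190),(180,60,255)); k,l,st,c=cv2.connectedComponentsWithStats(m)
for i in range(1,k):
    if 20<st[i,4]<250 and 220<c[i][0]<345 and 80<c[i][1]<275: print(c[i].round(1),fr(wonz(*a,*c[i],.116)))
y=cv2.inRange(hsv,(20,170,100),(32,255,255)); y[200:]=0
ys,xs=np.nonzero(y); print('yellow',xs.min(),xs.max(),ys.min(),ys.max(),fr(wonz(*a,xs.mean(),ys.max(),.126)))
E
```

```text
t: 8.0
eef_pos: [0.5092, 0.1293, 0.0733]
ee_rot: [3.141, -0.0, -1.821]
force: [0.4, 1.3, -0.9]
width: 0.0004
gripper_force: 0.6
[0.4615 0.251 ]
yellow 184 368 143 199 [0.4759 0.2052]
```

```bash
python3 - <<'E'
from h import *
a=np.load('w5.npy'); a=(a[:3],a[3:])
w=cv2.imread('pics/w5.png'); hsv=cv2.cvtColor(w,cv2.COLOR_BGR2HSV)
for n,lo,hi in(('white',(0,0,150),(180,70,255)),('black',(0,0,0),(180,255,45)),('yellow',(18,150,90),(32,255,255)),('blue',(105,120,50),(130,255,255))):
    m=cv2.inRange(hsv,lo,hi); k,l,st,c=cv2.connectedComponentsWithStats(m)
    for i in range(1,k):
        if 20<st[i,4]<20000 and 200<c[i][0]<420 and 60<c[i][1]<260: print(n,st[i],c[i].round(1),fr(wonz(*a,*c[i],.116)))
E
```

```text
white [203 206  12  19 178] [208.5 215.1] [0.5062 0.2148]
white [356 208  11  27  87] [363.3 221.9] [0.4434 0.2175]
white [258 212  18  21 295] [266.6 222.1] [0.4819 0.2176]
white [229 226  16  14 168] [236.4 233.4] [0.4949 0.2227]
black [292 235  29  36 393] [309.5 251.5] [0.4649 0.2304]
yellow [ 183  142  186   66 8478] [277.2 172.3] [0.477  0.1975]
```

Case 5 now stands at about r 0.225, near the plate face at 0.205. That leaves 36 mm free between cases 4 and 5. Next I tip case 4 over onto case 5 with a light grip, to open a wedge at case 2.

```bash

python3 -m crank '[{"dx":0,"dy":0,"dz":0.03,"twist":0,"grip":-1},{"dx":0,"dy":0,"dz":0.065,"twist":0,"grip":-1},{"dx":0,"dy":0,"dz":0.09,"twist":0,"grip":-1},{"dx":0.017,"dy":0.017,"dz":0.1,"twist":0,"grip":1},{"dx":0.0334,"dy":0.0337,"dz":0.1,"twist":0,"grip":1}]' 6
python3 -m crank '[{"dx":0,"dy":0,"dz":0,"twist":0,"grip":1},{"dx":0,"dy":0,"dz":0,"twist":0,"grip":1},{"dx":0,"dy":0,"dz":0,"twist":0,"grip":1},{"dx":0,"dy":0,"dz":-0.01,"twist":0,"grip":1},{"dx":0,"dy":0,"dz":-0.02,"twist":0,"grip":1}]'
python3 -m crank '[{"dx":0,"dy":0,"dz":-0.02,"twist":0,"grip":1},{"dx":0,"dy":0,"dz":-0.04,"twist":0,"grip":1},{"dx":0,"dy":0,"dz":-0.054,"twist":0,"grip":1},{"dx":0,"dy":0,"dz":-0.054,"twist":0,"grip":0.8},{"dx":0,"dy":0,"dz":-0.054,"twist":0,"grip":0.5}]'
python3 -m crank '[{"dx":0,"dy":0,"dz":0,"twist":0,"grip":0.4},{"dx":0,"dy":0,"dz":0,"twist":0,"grip":0.3},{"dx":0,"dy":0,"dz":0,"twist":0,"grip":0.2},{"dx":0,"dy":0,"dz":0,"twist":0,"grip":0.1},{"dx":0,"dy":0,"dz":0,"twist":0,"grip":0.1}]'
```

```text
t: 8.57
eef_pos: [0.5445, 0.1639, 0.1777]
ee_rot: [-3.137, 0.004, -1.821]
force: [0.2, 1.8, 0.0]
width: 0.0086
gripper_force: 0.0
t: 8.98
eef_pos: [0.5426, 0.1631, 0.1529]
ee_rot: [-3.141, 0.0, -1.821]
force: [-1.1, -0.6, -1.3]
width: 0.0417
gripper_force: 0.0
t: 9.4
eef_pos: [0.5452, 0.1634, 0.0997]
ee_rot: [-3.138, 0.001, -1.82]
force: [10.1, -3.6, 4.5]
width: 0.0694
gripper_force: 4.9
t: 9.82
eef_pos: [0.5463, 0.1637, 0.1008]
ee_rot: [-3.135, 0.003, -1.82]
force: [9.5, -3.5, 4.0]
width: 0.0654
gripper_force: 5.9
```

```bash

python3 -m crank '[{"dx":0,"dy":0,"dz":0,"twist":0,"grip":1},{"dx":0,"dy":0,"dz":0.01,"twist":0,"grip":1},{"dx":0,"dy":0,"dz":0.03,"twist":0,"grip":1},{"dx":0,"dy":0,"dz":0.045,"twist":0,"grip":1},{"dx":0,"dy":0,"dz":0.045,"twist":0,"grip":1}]' 6
python3 -m crank '[{"dx":0,"dy":0,"dz":0,"twist":0,"grip":1},{"dx":0,"dy":0,"dz":0,"twist":0,"grip":1},{"dx":0,"dy":0,"dz":0,"twist":0,"grip":1},{"dx":0,"dy":0,"dz":0,"twist":0,"grip":1},{"dx":0,"dy":0,"dz":0,"twist":0,"grip":1}]'
python3 - <<'E'
from h import *
s=arm.get_state(); a=(s['eef_pos'],s['ee_rot']); print(fr(a[0]))
w=save('wrist','pics/w6.png'); t=save('top','pics/t6.png'); sc=save('scene','pics/s6.png')
hsv=cv2.cvtColor(w,cv2.COLOR_BGR2HSV)
m=cv2.inRange(hsv,(0,0,150),(180,70,255)); k,l,st,c=cv2.connectedComponentsWithStats(m)
for i in range(1,k):
    if 20<st[i,4]<400 and 200<c[i][0]<345 and 80<c[i][1]<285: print(c[i].round(1),fr(wonz(*a,*c[i],.116)))
f=lambda im,w,h:cv2.resize(im,(w,h),interpolation=2)
cv2.imwrite('pics/c6.png',np.hstack([f(w[80:300,180:430],455,400),f(sc[140:210,290:350],345,400)]))
E
```

```text
t: 10.23
eef_pos: [0.5438, 0.1638, 0.1471]
ee_rot: [-3.139, 0.002, -1.821]
force: [0.8, 0.6, 0.5]
width: 0.0867
gripper_force: 0.0
t: 10.65
eef_pos: [0.5426, 0.1633, 0.1438]
ee_rot: [3.141, -0.001, -1.821]
force: [-0.5, 0.1, 0.6]
width: 0.0878
gripper_force: 0.0
[0.4854 0.2922]
[280.1 121.5] [0.5077 0.2214]
[327.  120.2] [0.4798 0.2208]
[303.  132.4] [0.4941 0.2282]
[280.9 143.9] [0.5074 0.235 ]
[327.5 145. ] [0.4795 0.2357]
[270.3 221.2] [0.5157 0.2842]
[297.3 230.5] [0.4984 0.2905]
[271.2 240.3] [0.5158 0.2976]
[297.8 251.1] [0.4985 0.3053]
[287.4 270.2] [0.5059 0.3198]
```

View pics/c6.png

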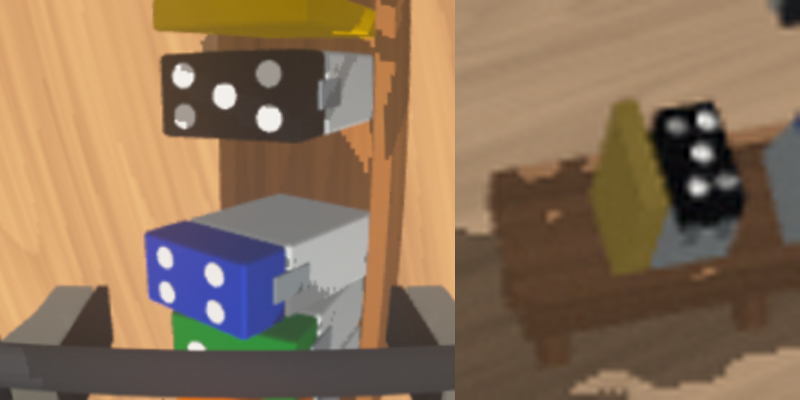

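The crop shows case 5 square and upright near the plate at (245,95). Case 4 is yawed about 15° beside case 2, with its lid at (215,275). I'll regrip fully open, lift a few mm so the base doesn't drag, then carry it -y.

```bash

python3 -m crank '[{"dx":0.0005,"dy":0.002,"dz":-0.01,"twist":0,"grip":1},{"dx":0.0005,"dy":0.002,"dz":-0.025,"twist":0,"grip":1},{"dx":0.0005,"dy":0.002,"dz":-0.04,"twist":0,"grip":1},{"dx":0.0005,"dy":0.002,"dz":-0.046,"twist":0,"grip":1},{"dx":0.0005,"dy":0.002,"dz":-0.046,"twist":0,"grip":0.8}]' 12
python3 -m crank '[{"dx":0,"dy":0,"dz":0,"twist":0,"grip":0.6},{"dx":0,"dy":0,"dz":0,"twist":0,"grip":0.45},{"dx":0,"dy":0,"dz":0,"twist":0,"grip":0.3},{"dx":0,"dy":0,"dz":0,"twist":0,"grip":0.1},{"dx":0,"dy":0,"dz":0,"twist":0,"grip":0}]'
python3 -m crank '[{"dx":0,"dy":0,"dz":0,"twist":0,"grip":0},{"dx":0,"dy":0,"dz":0.002,"twist":0,"grip":0},{"dx":0,"dy":0,"dz":0.004,"twist":0,"grip":0},{"dx":0,"dy":0,"dz":0.006,"twist":0,"grip":0},{"dx":0,"dy":0,"dz":0.006,"twist":0,"grip":0}]'
```

```text
t: 11.22
eef_pos: [0.5424, 0.1649, 0.0965]
ee_rot: [3.139, -0.003, -1.821]
force: [-0.0, -0.5, 0.0]
width: 0.0849
gripper_force: 0.0
t: 11.63
eef_pos: [0.546, 0.1662, 0.1007]
ee_rot: [-3.137, 0.003, -1.82]
force: [4.7, -1.0, 2.1]
width: 0.0666
gripper_force: 10.9
t: 12.05
eef_pos: [0.5445, 0.1659, 0.106]
ee_rot: [-3.14, 0.002, -1.82]
force: [2.1, -1.7, 6.4]
width: 0.056
gripper_force: 10.9
```

The width fell to 56 mm, so the case has turned upright in the grip and is held flat. I'll carry it like that and set it down beside case 5.

```bash

python3 -m crank '[{"dx":0,"dy":0,"dz":0.003,"twist":0,"grip":0},{"dx":0,"dy":0,"dz":0.006,"twist":0,"grip":0},{"dx":0,"dy":0,"dz":0.01,"twist":0,"grip":0},{"dx":0,"dy":0,"dz":0.015,"twist":0,"grip":0},{"dx":0,"dy":0,"dz":0.015,"twist":0,"grip":0}]' 15
python3 -m crank '[{"dx":-0.0014,"dy":-0.0055,"dz":0,"twist":0,"grip":0},{"dx":-0.0028,"dy":-0.011,"dz":0,"twist":0,"grip":0},{"dx":-0.0042,"dy":-0.0165,"dz":0,"twist":0,"grip":0},{"dx":-0.0056,"dy":-0.022,"dz":0,"twist":0,"grip":0},{"dx":-0.007,"dy":-0.0275,"dz":0,"twist":0,"grip":0}]'
python3 - <<'E'
from h import *
s=arm.get_state(); a=(s['eef_pos'],s['ee_rot']); print(fr(a[0]))
w=save('wrist','pics/w7.png')
hsv=cv2.cvtColor(w,cv2.COLOR_BGR2HSV)
m=cv2.inRange(hsv,(0,0,150),(180,70,255)); k,l,st,c=cv2.connectedComponentsWithStats(m)
for i in range(1,k):
    if 20<st[i,4]<500 and 200<c[i][0]<345 and 80<c[i][1]<285: print(c[i].round(1),fr(wonz(*a,*c[i],.116)),fr(wonz(*a,*c[i],.145)))
E
```

```text
t: 12.47
eef_pos: [0.5433, 0.1656, 0.1202]
ee_rot: [3.141, 0.0, -1.821]
force: [0.9, 0.1, -0.1]
width: 0.0438
gripper_force: 0.0
t: 12.88
eef_pos: [0.5361, 0.1371, 0.1194]
ee_rot: [3.141, -0.0, -1.821]
force: [0.4, -0.5, 0.0]
width: 0.044
gripper_force: 0.0
[0.4856 0.2653]
[276.4 171.2] [0.5075 0.2201] [0.5036 0.2146]
[328.5 175.7] [0.4798 0.2226] [0.481  0.2167]
[301.9 185.6] [0.494 0.228] [0.4926 0.2211]
[277.6 195.5] [0.5073 0.2335] [0.5034 0.2256]
[329.3 201.7] [0.4793 0.237 ] [0.4805 0.2285]
```

The grip slipped off the top. I'll open, go back up and find case 4 again. This time I'll grip lower and shift towards the robot while closing, so that it stands up flat between the pads.

```bash

python3 -m crank '[{"dx":0,"dy":0,"dz":0.025,"twist":0,"grip":1},{"dx":0.0035,"dy":0.0135,"dz":0.03,"twist":0,"grip":1},{"dx":0.007,"dy":0.027,"dz":0.03,"twist":0,"grip":1},{"dx":0.007,"dy":0.027,"dz":0.03,"twist":0,"grip":1},{"dx":0.007,"dy":0.027,"dz":0.03,"twist":0,"grip":1}]' 8
python3 -m crank '[{"dx":0,"dy":0,"dz":0,"twist":0,"grip":1},{"dx":0,"dy":0,"dz":0,"twist":0,"grip":1},{"dx":0,"dy":0,"dz":0,"twist":0,"grip":1},{"dx":0,"dy":0,"dz":0,"twist":0,"grip":1},{"dx":0,"dy":0,"dz":0,"twist":0,"grip":1}]'
cat >> h.py <<'E'
def dots(tag,z=.116):
    s=arm.get_state(); a=(s['eef_pos'],s['ee_rot']); print('tcp fr',fr(a[0]),a[0].round(4))
    w=save('wrist',f'pics/{tag}.png'); hsv=cv2.cvtColor(w,cv2.COLOR_BGR2HSV)
    m=cv2.inRange(hsv,(0,0,150),(180,70,255)); k,l,st,c=cv2.connectedComponentsWithStats(m)
    for i in range(1,k):
        if 20<st[i,4]<500 and 180<c[i][0]<400 and 60<c[i][1]<285 and max(st[i,2:4])<30: print(c[i].round(1),fr(wonz(*a,*c[i],z)))
E
python3 -c "
from h import *
dots('w8')"
```

```text
t: 13.35
eef_pos: [0.5433, 0.1659, 0.1487]
ee_rot: [3.141, -0.0, -1.82]
force: [-0.3, -0.2, 0.3]
width: 0.0716
gripper_force: 0.0
t: 13.77
eef_pos: [0.5434, 0.1648, 0.1494]
ee_rot: [3.141, -0.0, -1.821]
force: [-0.4, -0.5, -0.3]
width: 0.0877
gripper_force: 0.0
tcp fr [0.4858 0.2939] [0.5434 0.1648 0.1494]
[361.  110.4] [0.4592 0.2163]
[327.5 117.1] [0.4798 0.2207]
[281.9 118. ] [0.5076 0.2211]
[304.1 128.8] [0.4941 0.228 ]
[282.3 140.6] [0.5076 0.2352]
[328.  140.5] [0.4794 0.2352]
[273.5 216.7] [0.5147 0.2848]
[301.  225.2] [0.4967 0.2907]
[274.7 235.5] [0.5146 0.2982]
[301.5 245.4] [0.4966 0.3054]
[372.2 266.5] [0.4472 0.3221]
[289.2 267.1] [0.5056 0.3221]
```

```bash

python3 -m crank '[{"dx":-0.0029,"dy":0.001,"dz":-0.015,"twist":0,"grip":1},{"dx":-0.0029,"dy":0.001,"dz":-0.035,"twist":0,"grip":1},{"dx":-0.0029,"dy":0.001,"dz":-0.05,"twist":0,"grip":1},{"dx":-0.0029,"dy":0.001,"dz":-0.06,"twist":0,"grip":1},{"dx":-0.0029,"dy":0.001,"dz":-0.066,"twist":0,"grip":1}]' 8
python3 -m crank '[{"dx":0,"dy":0,"dz":0,"twist":0,"grip":1},{"dx":0,"dy":0,"dz":0,"twist":0,"grip":0.8},{"dx":0,"dy":0,"dz":0,"twist":0,"grip":0.7},{"dx":0,"dy":0,"dz":0,"twist":0,"grip":0.6},{"dx":0,"dy":0,"dz":0,"twist":0,"grip":0.6}]'
```

```text
t: 14.23
eef_pos: [0.5401, 0.1656, 0.0823]
ee_rot: [3.141, -0.001, -1.821]
force: [-0.5, -0.7, 0.2]
width: 0.0874
gripper_force: 0.0
t: 14.65
eef_pos: [0.5411, 0.1663, 0.0845]
ee_rot: [-3.14, 0.001, -1.821]
force: [-0.4, -0.0, 2.4]
width: 0.0793
gripper_force: 7.2
```

```bash

python3 -m crank '[{"dx":-0.002,"dy":0.0005,"dz":0,"twist":0,"grip":0.55},{"dx":-0.004,"dy":0.001,"dz":0,"twist":0,"grip":0.5},{"dx":-0.006,"dy":0.0015,"dz":0,"twist":0,"grip":0.45},{"dx":-0.008,"dy":0.002,"dz":0,"twist":0,"grip":0.4},{"dx":-0.01,"dy":0.0025,"dz":0,"twist":0,"grip":0.35}]' 10
python3 -m crank '[{"dx":-0.002,"dy":0.0005,"dz":0,"twist":0,"grip":0.3},{"dx":-0.004,"dy":0.001,"dz":0,"twist":0,"grip":0.2},{"dx":-0.006,"dy":0.0015,"dz":0,"twist":0,"grip":0.1},{"dx":-0.008,"dy":0.002,"dz":0,"twist":0,"grip":0.1},{"dx":-0.008,"dy":0.002,"dz":0,"twist":0,"grip":0}]'
```

```text
t: 15.07
eef_pos: [0.5357, 0.1701, 0.0873]
ee_rot: [-3.132, 0.006, -1.818]
force: [11.7, -5.6, 15.2]
width: 0.0725
gripper_force: 9.7
t: 15.48
eef_pos: [0.53, 0.1721, 0.0886]
ee_rot: [-3.129, 0.007, -1.818]
force: [17.0, -10.6, 14.3]
width: 0.0803
gripper_force: 10.0
```

Something resists, so I'll release, back off to the side and take a full look.

```bash

python3 -m crank '[{"dx":0.006,"dy":0,"dz":0,"twist":0,"grip":1},{"dx":0.008,"dy":-0.002,"dz":0,"twist":0,"grip":1},{"dx":0.008,"dy":-0.002,"dz":0.02,"twist":0,"grip":1},{"dx":0.008,"dy":-0.002,"dz":0.055,"twist":0,"grip":1},{"dx":0.008,"dy":-0.002,"dz":0.09,"twist":0,"grip":1}]' 8
python3 -m crank '[{"dx":-0.02,"dy":-0.03,"dz":0.02,"twist":0,"grip":1},{"dx":-0.05,"dy":-0.06,"dz":0.04,"twist":0,"grip":1},{"dx":-0.08,"dy":-0.09,"dz":0.06,"twist":0,"grip":1},{"dx":-0.08,"dy":-0.12,"dz":0.06,"twist":0,"grip":1},{"dx":-0.08,"dy":-0.14,"dz":0.06,"twist":0,"grip":1}]'
python3 - <<'E'
from h import *
s=arm.get_state(); a=(s['eef_pos'],s['ee_rot']); print(fr(a[0]),a[0]); np.save('w9.npy',np.r_[a[0],a[1]])
w=save('wrist','pics/w9.png'); t=save('top','pics/t9.png'); sc=save('scene','pics/s9.png'); w8=cv2.imread('pics/w8.png')
f=lambda im,w,h:cv2.resize(im,(w,h),interpolation=2)
cv2.imwrite('pics/c9.png',np.vstack([np.hstack([f(t[195:250,240:320],436,300),f(sc[135:195,320:395],364,300)]),np.hstack([f(w,400,300),f(w8[170:300,200:400],400,300)])]))
E
```

```text
t: 15.9
eef_pos: [0.5288, 0.1676, 0.1727]
ee_rot: [3.138, -0.004, -1.821]
force: [0.9, 1.8, -0.1]
width: 0.0875
gripper_force: 0.0
t: 16.32
eef_pos: [0.4482, 0.0266, 0.235]
ee_rot: [-3.141, 0.002, -1.82]
force: [0.9, 0.3, -0.7]
width: 0.0877
gripper_force: 0.0
[0.4277 0.1365] [0.44822032 0.02664232 0.23503976]
```

View pics/c9.png

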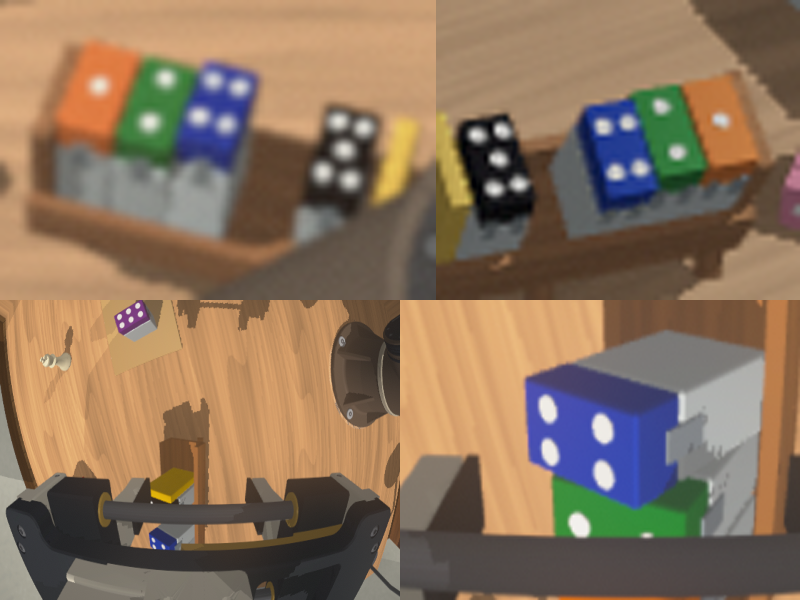

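Case 4 still stands by case 2 (scene crop, lid at (618,155)). Its base is displaced towards -y at about (560,200), with its top leaning on case 2, and there is free floor up to case 5. So I grip lightly near the top and drag without lifting, which should bring it over and away from case 2. No more picture views are left after this one beyond numbers from masks.

```bash

python3 -m crank '[{"dx":0.02,"dy":0.028,"dz":0,"twist":0,"grip":1},{"dx":0.04,"dy":0.056,"dz":0,"twist":0,"grip":1},{"dx":0.06,"dy":0.085,"dz":-0.02,"twist":0,"grip":1},{"dx":0.08,"dy":0.112,"dz":-0.04,"twist":0,"grip":1},{"dx":0.0958,"dy":0.1381,"dz":-0.07,"twist":0,"grip":1}]' 6
python3 -m crank '[{"dx":0,"dy":0,"dz":-0.02,"twist":0,"grip":1},{"dx":0,"dy":0,"dz":-0.045,"twist":0,"grip":1},{"dx":0,"dy":0,"dz":-0.06,"twist":0,"grip":1},{"dx":0,"dy":0,"dz":-0.069,"twist":0,"grip":1},{"dx":0,"dy":0,"dz":-0.069,"twist":0,"grip":0.7}]'
python3 -m crank '[{"dx":0,"dy":0,"dz":0,"twist":0,"grip":0.6},{"dx":0,"dy":0,"dz":0,"twist":0,"grip":0.4},{"dx":0,"dy":0,"dz":0,"twist":0,"grip":0.3},{"dx":0,"dy":0,"dz":0,"twist":0,"grip":0.2},{"dx":0,"dy":0,"dz":0,"twist":0,"grip":0.1}]'
python3 -m crank '[{"dx":-0.0008,"dy":-0.003,"dz":0,"twist":0,"grip":0},{"dx":-0.0016,"dy":-0.006,"dz":0.001,"twist":0,"grip":0},{"dx":-0.0023,"dy":-0.009,"dz":0.001,"twist":0,"grip":0},{"dx":-0.0031,"dy":-0.012,"dz":0.001,"twist":0,"grip":0},{"dx":-0.0039,"dy":-0.015,"dz":0.001,"twist":0,"grip":0}]'
```

```text
t: 16.88
eef_pos: [0.5478, 0.1689, 0.1642]
ee_rot: [-3.14, 0.002, -1.82]
force: [0.9, 0.4, 0.2]
width: 0.0875
gripper_force: 0.0
t: 17.3
eef_pos: [0.5443, 0.1658, 0.0924]
ee_rot: [3.138, -0.004, -1.821]
force: [0.1, 0.3, 0.9]
width: 0.0847
gripper_force: 0.0
t: 17.72
eef_pos: [0.5464, 0.1663, 0.0965]
ee_rot: [-3.14, 0.002, -1.821]
force: [-2.0, 1.3, 3.5]
width: 0.0688
gripper_force: 6.1
t: 18.13
eef_pos: [0.542, 0.1519, 0.0977]
ee_rot: [-3.141, 0.002, -1.821]
force: [-9.2, 6.5, 11.6]
width: 0.0693
gripper_force: 7.9
```

```bash

python3 -m crank '[{"dx":-0.001,"dy":-0.004,"dz":0.0005,"twist":0,"grip":0},{"dx":-0.002,"dy":-0.008,"dz":0.001,"twist":0,"grip":0},{"dx":-0.003,"dy":-0.012,"dz":0.001,"twist":0,"grip":0},{"dx":-0.004,"dy":-0.016,"dz":0.001,"twist":0,"grip":0},{"dx":-0.0052,"dy":-0.021,"dz":0.001,"twist":0,"grip":0}]'
python3 -c "
from h import *
dots('w10'); save('top','pics/t10.png'); save('scene','pics/s10.png')
for n in('w10','t10','s10'):
    im=cv2.imread(f'pics/{n}.png'); m=cv2.inRange(cv2.cvtColor(im,cv2.COLOR_BGR2HSV),(108,130,40),(128,255,255)); k,l,st,c=cv2.connectedComponentsWithStats(m)
    print(n,[(st[i].tolist(),c[i].round(1).tolist()) for i in range(1,k) if st[i,4]>25])
"
```

```text
t: 18.55
eef_pos: [0.5355, 0.1306, 0.0973]
ee_rot: [3.14, 0.001, -1.821]
force: [-7.0, 7.4, 3.3]
width: 0.0648
gripper_force: 5.3
tcp fr [0.4867 0.2589] [0.5355 0.1306 0.0973]
[379.3 180.7] [0.4581 0.2138]
[273.3 190.9] [0.5074 0.2188]
[333.  197.6] [0.4796 0.2221]
[301.6 208.9] [0.4943 0.2276]
[274.9 217.7] [0.5072 0.232 ]
[332.8 228.2] [0.4794 0.2373]
[234.7 240.5] [0.5282 0.2442]
[320.2 256.8] [0.4855 0.2527]
[278.2 257.5] [0.5065 0.2532]
w10 [([263, 243, 99, 30, 2187], [314.2, 258.1]), ([328, 299, 20, 2, 38], [337.5, 299.5])]
t10 []
s10 []
```

```bash

python3 -m crank '[{"dx":0,"dy":0.001,"dz":0,"twist":0,"grip":0.5},{"dx":0,"dy":0.001,"dz":0,"twist":0,"grip":0.8},{"dx":0,"dy":0.001,"dz":0,"twist":0,"grip":1},{"dx":0,"dy":0.001,"dz":0,"twist":0,"grip":1},{"dx":0,"dy":0.001,"dz":0.01,"twist":0,"grip":1}]' 6
python3 -m crank '[{"dx":0,"dy":0,"dz":0.03,"twist":0,"grip":1},{"dx":0,"dy":0.02,"dz":0.06,"twist":0,"grip":1},{"dx":0,"dy":0.04,"dz":0.06,"twist":0,"grip":1},{"dx":0,"dy":0.06,"dz":0.06,"twist":0,"grip":1},{"dx":0,"dy":0.06,"dz":0.06,"twist":0,"grip":1}]' 6
python3 -c "
from h import *
dots('w11')
s=arm.get_state();a=(s['eef_pos'],s['ee_rot'])
im=cv2.imread('pics/w11.png');hsv=cv2.cvtColor(im,cv2.COLOR_BGR2HSV)
for n,lo,hi in(('blue',(105,110,40),(130,255,255)),('green',(45,100,40),(85,255,255)),('grey',(0,0,90),(180,35,185))):
    m=cv2.inRange(hsv,lo,hi)
    if n=='grey': m=cv2.morphologyEx(m,cv2.MORPH_OPEN,np.ones((3,3)))
    for q in cv2.findContours(m,0,2)[0]:
        x,y,w,h=cv2.boundingRect(q)
        if cv2.contourArea(q)>150 and 200<x<400 and y<260: print(n,cv2.contourArea(q),cv2.approxPolyDP(q,4,True)[:,0].tolist())
"
```

```text
t: 19.12
eef_pos: [0.5359, 0.1302, 0.106]
ee_rot: [3.139, -0.002, -1.821]
force: [-0.8, -0.6, -0.2]
width: 0.0854
gripper_force: 0.0
t: 19.53
eef_pos: [0.5378, 0.1936, 0.1689]
ee_rot: [-3.14, 0.002, -1.819]
force: [-0.0, 0.3, 1.2]
width: 0.0871
gripper_force: 0.0
tcp fr [0.4733 0.3204] [0.5378 0.1936 0.1689]
[307.1  76.3] [0.4805 0.2199]
[267.2  80. ] [0.5072 0.2217]
[286.4  88.3] [0.4942 0.2279]
[355.3 102.1] [0.4481 0.2371]
[307.3  97.7] [0.4803 0.2345]
[267.2  99.9] [0.5073 0.2355]
[298.4 126.1] [0.4863 0.2538]
[268.9 133.6] [0.5065 0.2586]
[299.2 145. ] [0.4858 0.2667]
[269.2 152.5] [0.5066 0.2717]
[273.8 225.2] [0.5053 0.3249]
[306.2 232.1] [0.4816 0.3302]
[291. 265.] [0.4935 0.3577]
blue 2454.5 [[331, 124], [318, 114], [298, 118], [306, 121], [299, 133], [293, 130], [296, 119], [280, 123], [274, 155], [265, 167], [276, 170], [331, 160]]
green 2806.5 [[262, 207], [265, 239], [321, 252], [333, 242], [333, 208], [283, 200], [278, 206]]
grey 3065.5 [[289, 173], [311, 183], [285, 198], [338, 208], [332, 232], [338, 234], [332, 268], [338, 270], [359, 248], [362, 190], [325, 184], [348, 179], [330, 170]]
grey 977.0 [[333, 125], [329, 138], [334, 159], [362, 172], [363, 145]]
grey 985.0 [[337, 71], [337, 109], [363, 109], [364, 79]]
```

```bash
python3 -c "
from h import *
s=arm.get_state();a=(s['eef_pos'],s['ee_rot'])
for n,u,v in(('c5a',364,79),('c5b',363,109),('c4a',363,145),('c4b',363,172),('c2face front',362,190)): print(n,fr(wonz(*a,u,v,.08)),fr(wonz(*a,u,v,.06)))
for n,u,v in(('c5ta',337,71),('c5tb',337,109),('c4ta',333,125),('c4tb',334,159),('c2t',338,208)): print(n,fr(wonz(*a,u,v,.1275)))
"
```

```text
c5a [0.4368 0.2156] [0.4338 0.2134]
c5b [0.4374 0.2397] [0.4344 0.2395]
c4a [0.4368 0.2686] [0.4338 0.2707]
c4b [0.4361 0.2907] [0.433  0.2945]
c2face front [0.4363 0.3058] [0.4333 0.3109]
c5ta [0.4611 0.2162]
c5tb [0.4609 0.2408]
c4ta [0.4634 0.251 ]
c4tb [0.4625 0.273 ]
c2t [0.4593 0.3062]
```

Case 4 now leans on case 5: its top is at r 0.251–0.273, its base at about 0.27–0.295, and case 2's face is at 0.307. Next, the closed fingers go into this wedge and push its base -y.

```bash

python3 -m crank '[{"dx":-0.0184,"dy":-0.0221,"dz":0,"twist":0,"grip":-1},{"dx":-0.0184,"dy":-0.0221,"dz":0,"twist":0,"grip":-1},{"dx":-0.0184,"dy":-0.0221,"dz":0,"twist":0,"grip":-1},{"dx":-0.0184,"dy":-0.0221,"dz":0,"twist":0,"grip":-1},{"dx":-0.0184,"dy":-0.0221,"dz":0,"twist":0,"grip":-1}]' 15
python3 -m crank '[{"dx":0,"dy":0,"dz":0,"twist":0,"grip":-1},{"dx":0,"dy":0,"dz":0,"twist":0,"grip":-1},{"dx":0,"dy":0,"dz":0,"twist":0,"grip":-1},{"dx":0,"dy":0,"dz":0,"twist":0,"grip":-1},{"dx":0,"dy":0,"dz":0,"twist":0,"grip":-1}]'
python3 -m crank '[{"dx":0,"dy":0,"dz":-0.015,"twist":0,"grip":-1},{"dx":0,"dy":0,"dz":-0.03,"twist":0,"grip":-1},{"dx":0,"dy":0,"dz":-0.045,"twist":0,"grip":-1},{"dx":0,"dy":0,"dz":-0.06,"twist":0,"grip":-1},{"dx":0,"dy":0,"dz":-0.068,"twist":0,"grip":-1}]'
```

```text
t: 20.0
eef_pos: [0.5189, 0.1687, 0.1676]
ee_rot: [-3.141, 0.0, -1.821]
force: [-0.1, 0.0, 1.3]
width: 0.0602
gripper_force: 0.0
t: 20.42
eef_pos: [0.5185, 0.1689, 0.1673]
ee_rot: [3.142, -0.0, -1.821]
force: [0.8, 0.9, -0.5]
width: 0.0266
gripper_force: 0.0
t: 20.83
eef_pos: [0.5192, 0.1696, 0.0988]
ee_rot: [-3.14, 0.001, -1.82]
force: [-0.6, 6.8, 12.9]
width: 0.0008
gripper_force: 5.6
```

```bash

python3 -m crank '[{"dx":0,"dy":0,"dz":-0.004,"twist":0,"grip":-1},{"dx":0,"dy":0,"dz":-0.008,"twist":0,"grip":-1},{"dx":0,"dy":0,"dz":-0.013,"twist":0,"grip":-1},{"dx":0,"dy":0,"dz":-0.018,"twist":0,"grip":-1},{"dx":0,"dy":0,"dz":-0.023,"twist":0,"grip":-1}]'
```

```text
t: 21.25
eef_pos: [0.5259, 0.1751, 0.0829]
ee_rot: [-3.129, 0.013, -1.816]
force: [-10.5, 8.4, 65.9]
width: 0.0005
gripper_force: 32.1
```

```bash

python3 -m crank '[{"dx":-0.0005,"dy":-0.002,"dz":0,"twist":0,"grip":-1},{"dx":-0.001,"dy":-0.004,"dz":0,"twist":0,"grip":-1},{"dx":-0.0016,"dy":-0.0065,"dz":0,"twist":0,"grip":-1},{"dx":-0.0022,"dy":-0.009,"dz":0,"twist":0,"grip":-1},{"dx":-0.0028,"dy":-0.0115,"dz":0,"twist":0,"grip":-1}]'
```

```text
t: 21.67
eef_pos: [0.526, 0.1714, 0.0839]
ee_rot: [-3.124, 0.028, -1.817]
force: [-5.7, 50.8, 21.9]
width: 0.0001
gripper_force: 26.1
```

```bash

python3 -m crank '[{"dx":0.0005,"dy":0.002,"dz":0.004,"twist":0,"grip":-1},{"dx":0.001,"dy":0.004,"dz":0.008,"twist":0,"grip":-1},{"dx":0.0015,"dy":0.006,"dz":0.012,"twist":0,"grip":-1},{"dx":0.0015,"dy":0.006,"dz":0.012,"twist":0,"grip":-1},{"dx":0.0015,"dy":0.006,"dz":0.012,"twist":0,"grip":-1}]'
python3 -c "
from h import *
dots('w12')
s=arm.get_state();a=(s['eef_pos'],s['ee_rot'])
im=cv2.imread('pics/w12.png');hsv=cv2.cvtColor(im,cv2.COLOR_BGR2HSV)
for n,lo,hi in(('blue',(105,110,40),(130,255,255)),('yellow',(18,150,90),(32,255,255)),('grey',(0,0,90),(180,35,185))):
    m=cv2.inRange(hsv,lo,hi)
    if n=='grey': m=cv2.morphologyEx(m,cv2.MORPH_OPEN,np.ones((3,3)))
    for q in cv2.findContours(m,0,2)[0]:
        x,y,w,h=cv2.boundingRect(q)
        if cv2.contourArea(q)>150 and 180<x<400 and y<280: print(n,cv2.contourArea(q),[(u,v,*fr(wonz(*a,u,v,.12))) for u,v in cv2.approxPolyDP(q,4,True)[:,0].tolist()])
"
```

```text
t: 22.08
eef_pos: [0.5177, 0.1635, 0.0887]
ee_rot: [-3.141, 0.001, -1.821]
force: [0.6, 3.9, 5.2]
width: 0.0006
gripper_force: 2.2
tcp fr [0.4613 0.2863] [0.5177 0.1635 0.0887]
[268.6 122.5] [0.482  0.2143]
[213.4 128.9] [0.5065 0.2161]
[238.2 141.9] [0.4955 0.2222]
[267.7 157.9] [0.4827 0.2294]
[212.4 159.4] [0.5078 0.2295]
[264.7 198.3] [0.4848 0.2474]
[222.4 198.7] [0.5044 0.2476]
[222.9 228. ] [0.5055 0.2617]
[265.  231.1] [0.4854 0.263 ]
blue 5893.0 [(317, 185, np.float64(0.4617), np.float64(0.2404)), (293, 180, np.float64(0.4717), np.float64(0.2383)), (210, 185, np.float64(0.5083), np.float64(0.2401)), (209, 239, np.float64(0.5116), np.float64(0.2657)), (259, 240, np.float64(0.4877), np.float64(0.2657)), (256, 227, np.float64(0.4887), np.float64(0.2594)), (265, 220, np.float64(0.4844), np.float64(0.2561)), (274, 227, np.float64(0.4806), np.float64(0.2593)), (272, 241, np.float64(0.4818), np.float64(0.2661)), (314, 245, np.float64(0.463), np.float64(0.2679)), (317, 226, np.float64(0.4617), np.float64(0.2588)), (310, 224, np.float64(0.4647), np.float64(0.2578)), (310, 203, np.flo
[... 1825 characters left out ...]
)), (231, 146, np.float64(0.4976), np.float64(0.2234)), (240, 152, np.float64(0.4938), np.float64(0.2261)), (245, 137, np.float64(0.4914), np.float64(0.2199))]
grey 2582.5 [(319, 114, np.float64(0.4609), np.float64(0.2109)), (311, 149, np.float64(0.4641), np.float64(0.2253)), (318, 155, np.float64(0.4613), np.float64(0.2278)), (317, 177, np.float64(0.4617), np.float64(0.237)), (362, 176, np.float64(0.4429), np.float64(0.2365)), (363, 131, np.float64(0.443), np.float64(0.2177))]
grey 293.0 [(267, 112, np.float64(0.4819), np.float64(0.2098)), (260, 127, np.float64(0.485), np.float64(0.2159)), (271, 133, np.float64(0.4805), np.float64(0.2185)), (277, 117, np.float64(0.4779), np.float64(0.212))]
```

Case 4 is now square and upright next to case 5 (centre at r about 0.255–0.26). A little more push will widen the gap.

```bash

python3 -m crank '[{"dx":0,"dy":0,"dz":-0.008,"twist":0,"grip":-1},{"dx":-0.0005,"dy":-0.002,"dz":-0.01,"twist":0,"grip":-1},{"dx":-0.001,"dy":-0.004,"dz":-0.01,"twist":0,"grip":-1},{"dx":-0.0015,"dy":-0.006,"dz":-0.01,"twist":0,"grip":-1},{"dx":-0.002,"dy":-0.008,"dz":-0.01,"twist":0,"grip":-1}]'
```

```text
t: 22.55
eef_pos: [0.5167, 0.1574, 0.0783]
ee_rot: [-3.139, 0.005, -1.821]
force: [2.8, 15.8, -9.0]
width: 0.0005
gripper_force: 8.0
```

Case 4 is seated hard back, and the free slot runs from about r 0.270 to 0.308 with its middle at 0.289. Now I fetch case 3.

```bash

python3 -m crank '[{"dx":0,"dy":0.003,"dz":0.03,"twist":0,"grip":-1},{"dx":0,"dy":0.003,"dz":0.07,"twist":0,"grip":-1},{"dx":0,"dy":0.003,"dz":0.11,"twist":0,"grip":0},{"dx":0,"dy":-0.035,"dz":0.14,"twist":1,"grip":1},{"dx":0,"dy":-0.075,"dz":0.14,"twist":2,"grip":1}]'
python3 -m crank '[{"dx":0,"dy":-0.04,"dz":0,"twist":1,"grip":1},{"dx":0,"dy":-0.08,"dz":0,"twist":2,"grip":1},{"dx":0,"dy":-0.12,"dz":0,"twist":2.3,"grip":1},{"dx":0,"dy":-0.16,"dz":0,"twist":2.3,"grip":1},{"dx":0,"dy":-0.2,"dz":0,"twist":2.3,"grip":1}]'
python3 - <<'E'
from h import *
s=arm.get_state(); a=(s['eef_pos'],s['ee_rot']); print(a[0].round(4),np.degrees(a[1])[2])
w=save('wrist','pics/w13.png'); hsv=cv2.cvtColor(w,cv2.COLOR_BGR2HSV)
m=cv2.inRange(hsv,(0,150,110),(6,255,255))|cv2.inRange(hsv,(174,150,110),(180,255,255))
for q in cv2.findContours(m,0,2)[0]:
    if cv2.contourArea(q)>300: print('red',cv2.contourArea(q),[(u,v,*wonz(*a,u,v,.088)[:2].round(4)) for u,v in cv2.approxPolyDP(q,4,True)[:,0].tolist()])
m=cv2.inRange(hsv,(0,0,170),(180,70,255)); k,l,st,c=cv2.connectedComponentsWithStats(m)
for i in range(1,k):
    if 20<st[i,4]<300 and 200<c[i][0]<420 and 60<c[i][1]<285 and max(st[i,2:4])<30: print(c[i].round(1),wonz(*a,*c[i],.088)[:2].round(4))
E
```

```text
t: 22.97
eef_pos: [0.5171, 0.0848, 0.2226]
ee_rot: [-3.136, 0.003, -1.782]
force: [1.0, -0.9, -0.5]
width: 0.0152
gripper_force: 0.0
t: 23.38
eef_pos: [0.5134, -0.1184, 0.2171]
ee_rot: [3.139, -0.001, -1.746]
force: [1.6, 0.5, -1.0]
width: 0.0481
gripper_force: 0.0
[ 0.5134 -0.1184  0.2171] -100.06197226542739
red 1683.5 [(319, 36, np.float64(0.4858), np.float64(-0.2643)), (264, 36, np.float64(0.5353), np.float64(-0.2745)), (263, 63, np.float64(0.5406), np.float64(-0.2488)), (318, 65, np.float64(0.4916), np.float64(-0.2369))]
[322.7 124. ] [ 0.4968 -0.182 ]
[305.  129.3] [ 0.5137 -0.18  ]
[287.4 134.8] [ 0.5306 -0.1779]
[327.1 138.5] [ 0.4952 -0.168 ]
[309.6 143.8] [ 0.512 -0.166]
[292.3 149.2] [ 0.5287 -0.1639]
```

```bash

python3 -m crank '[{"dx":0,"dy":-0.035,"dz":0,"twist":-0.5,"grip":1},{"dx":-0.001,"dy":-0.07,"dz":0,"twist":-1,"grip":1},{"dx":-0.0015,"dy":-0.105,"dz":0,"twist":-1,"grip":1},{"dx":-0.0015,"dy":-0.139,"dz":0,"twist":-1,"grip":1},{"dx":-0.0015,"dy":-0.139,"dz":-0.03,"twist":-1,"grip":1}]' 25
python3 -m crank '[{"dx":0,"dy":0,"dz":-0.03,"twist":0,"grip":1},{"dx":0,"dy":0,"dz":-0.065,"twist":0,"grip":1},{"dx":0,"dy":0,"dz":-0.1,"twist":0,"grip":1},{"dx":0,"dy":0,"dz":-0.13,"twist":0,"grip":1},{"dx":0,"dy":0,"dz":-0.142,"twist":0,"grip":1}]'
python3 -m crank '[{"dx":0,"dy":0,"dz":0,"twist":0,"grip":0.6},{"dx":0,"dy":0,"dz":0,"twist":0,"grip":0.2},{"dx":0,"dy":0,"dz":0,"twist":0,"grip":0},{"dx":0,"dy":0,"dz":0,"twist":0,"grip":0},{"dx":0,"dy":0,"dz":0,"twist":0,"grip":0}]'
python3 -m crank '[{"dx":0,"dy":0,"dz":0,"twist":0,"grip":0},{"dx":0,"dy":0,"dz":0.01,"twist":0,"grip":0},{"dx":0,"dy":0,"dz":0.03,"twist":0,"grip":0},{"dx":0,"dy":0,"dz":0.06,"twist":0,"grip":0},{"dx":0,"dy":0,"dz":0.09,"twist":0,"grip":0}]'
```

```text
t: 23.85
eef_pos: [0.5151, -0.2609, 0.1915]
ee_rot: [-3.136, -0.003, -1.766]
force: [2.7, -1.1, 0.5]
width: 0.0846
gripper_force: 0.0
t: 24.27
eef_pos: [0.509, -0.2546, 0.0406]
ee_rot: [3.133, 0.0, -1.766]
force: [-0.9, 0.6, -0.8]
width: 0.0877
gripper_force: 0.0
t: 24.68
eef_pos: [0.5144, -0.2551, 0.0474]
ee_rot: [-3.139, 0.0, -1.763]
force: [0.1, -0.5, 0.5]
width: 0.0595
gripper_force: 0.0
t: 25.1
eef_pos: [0.5129, -0.2547, 0.1373]
ee_rot: [3.14, -0.0, -1.763]
force: [0.7, -0.3, -1.0]
width: 0.0537
gripper_force: 25.0
```

```bash

python3 -m crank '[{"dx":0,"dy":0,"dz":0.035,"twist":0,"grip":0},{"dx":0,"dy":0.01,"dz":0.065,"twist":-1,"grip":0},{"dx":0.001,"dy":0.045,"dz":0.065,"twist":-2,"grip":0},{"dx":0.001,"dy":0.08,"dz":0.065,"twist":-3,"grip":0},{"dx":0.002,"dy":0.12,"dz":0.065,"twist":-3.3,"grip":0}]'
python3 -m crank '[{"dx":0.001,"dy":0.038,"dz":0,"twist":0,"grip":0},{"dx":0.001,"dy":0.076,"dz":0,"twist":0,"grip":0},{"dx":0.002,"dy":0.114,"dz":0,"twist":0,"grip":0},{"dx":0.003,"dy":0.152,"dz":0,"twist":0,"grip":0},{"dx":0.003,"dy":0.19,"dz":0,"twist":0,"grip":0}]'
python3 -m crank '[{"dx":0.001,"dy":0.035,"dz":0,"twist":0,"grip":0},{"dx":0.001,"dy":0.07,"dz":0,"twist":0,"grip":0},{"dx":0.002,"dy":0.1,"dz":0,"twist":0,"grip":0},{"dx":0.002,"dy":0.11,"dz":0,"twist":0,"grip":0},{"dx":0.002,"dy":0.11,"dz":0,"twist":0,"grip":0}]'
python3 - <<'E'
from h import *
dots('w14')
s=arm.get_state(); a=(s['eef_pos'],s['ee_rot']); print(np.degrees(a[1])[2])
hsv=cv2.cvtColor(cv2.imread('pics/w14.png'),cv2.COLOR_BGR2HSV)
z0=a[0][2]
for n,lo,hi,z in(('blue',(105,110,40),(130,255,255),.12),('red',(0,140,70),(6,255,255),z0+.039),('red',(172,140,70),(180,255,255),z0+.039),('green',(45,100,40),(85,255,255),.12)):
    for q in cv2.findContours(cv2.inRange(hsv,lo,hi),0,2)[0]:
        x,y,w,h=cv2.boundingRect(q)
        if cv2.contourArea(q)>100 and 180<x<400: print(n,cv2.contourArea(q),[(u,v,*fr(wonz(*a,u,v,z)).tolist()) for u,v in cv2.approxPolyDP(q,4,True)[:,0].tolist()])
E
```

```text
t: 25.52
eef_pos: [0.5153, -0.1343, 0.2026]
ee_rot: [-3.14, 0.001, -1.824]
force: [1.7, 0.4, -1.5]
width: 0.0539
gripper_force: 25.0
t: 25.93
eef_pos: [0.5182, 0.057, 0.2022]
ee_rot: [-3.141, 0.001, -1.821]
force: [0.5, -0.4, -0.9]
width: 0.0536
gripper_force: 25.0
t: 26.35
eef_pos: [0.5205, 0.1675, 0.2017]
ee_rot: [-3.141, 0.001, -1.818]
force: [0.2, -0.2, -1.4]
width: 0.054
gripper_force: 25.0
tcp fr [0.463  0.2909] [0.5205 0.1675 0.2017]
[295.2 116.8] [0.4805 0.2183]
[261.7 119. ] [0.5069 0.2195]
[277.6 126.7] [0.4944 0.2259]
[262.5 136.3] [0.5066 0.2333]
[296.2 135. ] [0.4798 0.2327]
[344.7 135.1] [0.4418 0.2325]
[267.1 155.8] [0.5032 0.249 ]
[293.7 155.9] [0.4819 0.2493]
[268.2 172.7] [0.5028 0.2628]
[295.  173.9] [0.4811 0.2639]
-104.20338779270628
blue 2140.0 [(321, 147, 0.4605, 0.2402), (256, 148, 0.5113, 0.2406), (258, 179, 0.5106, 0.2655), (309, 183, 0.4698, 0.2689), (322, 178, 0.4596, 0.2648), (317, 168, 0.4635, 0.2568)]
red 1059.0 [(260, 299, 0.4899, 0.2957), (262, 307, 0.4893, 0.3003), (374, 304, 0.4369, 0.2985), (374, 298, 0.4372, 0.295)]
red 4064.0 [(256, 255, 0.4899, 0.2727), (257, 270, 0.49, 0.2801), (365, 272, 0.4424, 0.2809), (376, 271, 0.4375, 0.2805), (378, 264, 0.4369, 0.277), (369, 237, 0.4418, 0.264), (265, 237, 0.4854, 0.2642)]
```

In-hand check: case 3 spans f 0.437–0.490 and r 0.275–0.305. The slot is about 0.271–0.308, so it fits. Now I lower it.

```bash

python3 -m crank '[{"dx":-0.0003,"dy":-0.001,"dz":-0.015,"twist":0,"grip":0},{"dx":-0.0003,"dy":-0.001,"dz":-0.035,"twist":0,"grip":0},{"dx":-0.0003,"dy":-0.001,"dz":-0.055,"twist":0,"grip":0},{"dx":-0.0003,"dy":-0.001,"dz":-0.07,"twist":0,"grip":0},{"dx":-0.0003,"dy":-0.001,"dz":-0.076,"twist":0,"grip":0}]'
python3 -m crank '[{"dx":0,"dy":0,"dz":-0.003,"twist":0,"grip":0},{"dx":0,"dy":0,"dz":-0.006,"twist":0,"grip":0},{"dx":0,"dy":0,"dz":-0.009,"twist":0,"grip":0},{"dx":0,"dy":0,"dz":-0.012,"twist":0,"grip":0},{"dx":0,"dy":0,"dz":-0.012,"twist":0,"grip":0}]'
```

```text
t: 26.82
eef_pos: [0.5197, 0.1628, 0.1237]
ee_rot: [3.14, -0.001, -1.822]
force: [-0.3, 0.4, 0.1]
width: 0.0536
gripper_force: 25.0
t: 27.23
eef_pos: [0.5204, 0.1641, 0.113]
ee_rot: [-3.141, 0.0, -1.821]
force: [0.4, 1.3, -1.2]
width: 0.0538
gripper_force: 25.0
```

```bash

python3 -m crank '[{"dx":0,"dy":0,"dz":-0.003,"twist":0,"grip":0},{"dx":0,"dy":0,"dz":-0.005,"twist":0,"grip":0},{"dx":0,"dy":0,"dz":-0.007,"twist":0,"grip":0},{"dx":0,"dy":0,"dz":-0.01,"twist":0,"grip":0},{"dx":0,"dy":0,"dz":-0.01,"twist":0,"grip":0}]'
```

```text
t: 27.65
eef_pos: [0.5203, 0.1643, 0.1025]
ee_rot: [3.142, 0.0, -1.821]
force: [-0.3, 0.7, -1.7]
width: 0.0539
gripper_force: 25.0
```

```bash

python3 -m crank '[{"dx":0,"dy":0,"dz":-0.001,"twist":0,"grip":0},{"dx":0,"dy":0,"dz":-0.002,"twist":0,"grip":0},{"dx":0,"dy":0,"dz":-0.003,"twist":0,"grip":0},{"dx":0,"dy":0,"dz":-0.004,"twist":0,"grip":0},{"dx":0,"dy":0,"dz":-0.004,"twist":0,"grip":0}]'
```

```text
t: 28.07
eef_pos: [0.5204, 0.1642, 0.0989]
ee_rot: [-3.142, 0.0, -1.821]
force: [1.1, 1.1, -1.7]
width: 0.054
gripper_force: 25.0
```

```bash

python3 -m crank '[{"dx":0,"dy":0,"dz":-0.002,"twist":0,"grip":0},{"dx":0,"dy":0,"dz":-0.004,"twist":0,"grip":0},{"dx":0,"dy":0,"dz":-0.005,"twist":0,"grip":0},{"dx":0,"dy":0,"dz":-0.006,"twist":0,"grip":0},{"dx":0,"dy":0,"dz":-0.006,"twist":0,"grip":0}]'
```

```text
t: 28.48
eef_pos: [0.5199, 0.1644, 0.0957]
ee_rot: [-3.141, 0.0, -1.82]
force: [-13.1, 2.4, 27.7]
width: 0.0538
gripper_force: 25.0
```

Contact is at the predicted floor height, with the wall force pointing inwards. I release it, then shift back so it can lean.

```bash

python3 -m crank '[{"dx":0,"dy":0,"dz":0.003,"twist":0,"grip":0},{"dx":0,"dy":0,"dz":0.003,"twist":0,"grip":0.4},{"dx":0,"dy":0,"dz":0.003,"twist":0,"grip":0.8},{"dx":0,"dy":0,"dz":0.003,"twist":0,"grip":1},{"dx":0,"dy":0,"dz":0.003,"twist":0,"grip":1}]'
python3 -m crank '[{"dx":0.003,"dy":-0.001,"dz":0,"twist":0,"grip":1},{"dx":0.007,"dy":-0.002,"dz":0,"twist":0,"grip":1},{"dx":0.011,"dy":-0.003,"dz":0,"twist":0,"grip":1},{"dx":0.015,"dy":-0.004,"dz":0,"twist":0,"grip":1},{"dx":0.019,"dy":-0.005,"dz":0,"twist":0,"grip":1}]'
```

```text
t: 28.9
eef_pos: [0.5202, 0.1638, 0.0956]
ee_rot: [3.141, -0.001, -1.821]
force: [-0.1, -0.2, 0.1]
width: 0.0748
gripper_force: 0.0
t: 29.32
eef_pos: [0.5373, 0.1588, 0.0958]
ee_rot: [3.137, -0.002, -1.822]
force: [-27.1, 11.6, 24.8]
width: 0.0881
gripper_force: 14.8
```

```bash

python3 -m crank '[{"dx":0.003,"dy":-0.001,"dz":0,"twist":0,"grip":1},{"dx":0.003,"dy":-0.001,"dz":0.015,"twist":0,"grip":1},{"dx":0.003,"dy":-0.001,"dz":0.03,"twist":0,"grip":1},{"dx":0.003,"dy":-0.001,"dz":0.05,"twist":0,"grip":1},{"dx":0.003,"dy":-0.001,"dz":0.07,"twist":0,"grip":1}]'
python3 -m crank '[{"dx":0.005,"dy":0.02,"dz":0.01,"twist":0,"grip":1},{"dx":0.01,"dy":0.04,"dz":0.02,"twist":0,"grip":1},{"dx":0.017,"dy":0.065,"dz":0.02,"twist":0,"grip":1},{"dx":0.02,"dy":0.08,"dz":0.02,"twist":0,"grip":1},{"dx":0.02,"dy":0.08,"dz":0.02,"twist":0,"grip":1}]'
python3 - <<'E'
from h import *
dots('w15')
s=arm.get_state(); a=(s['eef_pos'],s['ee_rot'])
hsv=cv2.cvtColor(cv2.imread('pics/w15.png'),cv2.COLOR_BGR2HSV)
for n,lo,hi in(('blue',(105,110,40),(130,255,255)),('red',(0,140,70),(6,255,255)),('red',(172,140,70),(180,255,255)),('green',(45,100,40),(85,255,255)),('grey',(0,0,90),(180,35,185))):
    for q in cv2.findContours(cv2.inRange(hsv,lo,hi),0,2)[0]:
        x,y,w,h=cv2.boundingRect(q)
        if cv2.contourArea(q)>250 and 180<x<400 and y<270: print(n,cv2.contourArea(q),[(u,v,*fr(wonz(*a,u,v,.118)).tolist()) for u,v in cv2.approxPolyDP(q,4,True)[:,0].tolist()])
E
```

```text
t: 29.73
eef_pos: [0.5424, 0.1579, 0.1665]
ee_rot: [3.141, -0.001, -1.821]
force: [0.5, 0.7, 0.1]
width: 0.0875
gripper_force: 0.0
t: 30.15
eef_pos: [0.5631, 0.2404, 0.1854]
ee_rot: [-3.142, 0.0, -1.819]
force: [-1.4, -0.1, -0.4]
width: 0.0875
gripper_force: 0.0
tcp fr [0.4863 0.3721] [0.5631 0.2404 0.1854]
[330.3  97.1] [0.4772 0.2847]
[288.7 100.3] [0.5072 0.287 ]
[361.4 114.1] [0.4544 0.2968]
[291.3 153.4] [0.5056 0.3262]
[324.5 155.6] [0.4812 0.3279]
[353.7 165.7] [0.4593 0.3353]
[352.8 178.9] [0.4597 0.3454]
[307.9 193.9] [0.4935 0.3572]
blue 2282.5 [(351, 41, 0.462, 0.2412), (338, 34, 0.4714, 0.2361), (282, 44, 0.5114, 0.2435), (285, 60, 0.5092, 0.2557), (299, 66, 0.4991, 0.2604), (287, 77, 0.5077, 0.2684), (351, 76, 0.4621, 0.2675)]
red 2747.0 [(353, 80, 0.4606, 0.2704), (282, 81, 0.5113, 0.2713), (281, 116, 0.5122, 0.2968), (352, 118, 0.4611, 0.2982)]
green 2607.0 [(351, 136, 0.4616, 0.3114), (280, 136, 0.5131, 0.3114), (281, 169, 0.5128, 0.3359), (337, 176, 0.4714, 0.3412), (348, 172, 0.4633, 0.3381)]
grey 1601.5 [(306, 132, 0.4942, 0.3087), (350, 133, 0.4624, 0.3092), (352, 206, 0.4595, 0.3645), (373, 190, 0.4438, 0.3518), (375, 132, 0.444, 0.308)]
grey 2050.0 [(353, 6, 0.4603, 0.2133), (360, 29, 0.4554, 0.2315), (353, 28, 0.4605, 0.231), (351, 39, 0.462, 0.2396), (353, 51, 0.4606, 0.2487), (361, 56, 0.4548, 0.2523), (351, 78, 0.4621, 0.269), (356, 80, 0.4584, 0.2703), (355, 114, 0.4589, 0.2953), (376, 116, 0.4435, 0.2962), (375, 25, 0.4444, 0.2276)]
```

Case 3 sits flush with its neighbours: lid f 0.461–0.512, the same as green and blue, and square. Next I close the fingers, go behind the yellow plate and push.

```bash

python3 -m crank '[{"dx":-0.0147,"dy":-0.039,"dz":0.01,"twist":0,"grip":-1},{"dx":-0.0295,"dy":-0.078,"dz":0.01,"twist":0,"grip":-1},{"dx":-0.044,"dy":-0.117,"dz":0.01,"twist":0,"grip":-1},{"dx":-0.059,"dy":-0.156,"dz":0.01,"twist":0,"grip":-1},{"dx":-0.0737,"dy":-0.195,"dz":0.01,"twist":0,"grip":-1}]' 20
python3 -m crank '[{"dx":0,"dy":0,"dz":0,"twist":0,"grip":-1},{"dx":0,"dy":0,"dz":0,"twist":0,"grip":-1},{"dx":0,"dy":0,"dz":0,"twist":0,"grip":-1},{"dx":0,"dy":0,"dz":0,"twist":0,"grip":-1},{"dx":0,"dy":0,"dz":0,"twist":0,"grip":-1}]'
python3 -m crank '[{"dx":0,"dy":0,"dz":-0.025,"twist":0,"grip":-1},{"dx":0,"dy":0,"dz":-0.05,"twist":0,"grip":-1},{"dx":0,"dy":0,"dz":-0.075,"twist":0,"grip":-1},{"dx":0,"dy":0,"dz":-0.1,"twist":0,"grip":-1},{"dx":0,"dy":0,"dz":-0.115,"twist":0,"grip":-1}]'
python3 -m crank '[{"dx":0.0007,"dy":0.003,"dz":0,"twist":0,"grip":-1},{"dx":0.0015,"dy":0.006,"dz":0,"twist":0,"grip":-1},{"dx":0.0025,"dy":0.01,"dz":0,"twist":0,"grip":-1},{"dx":0.0037,"dy":0.015,"dz":0,"twist":0,"grip":-1},{"dx":0.0042,"dy":0.0175,"dz":0,"twist":0,"grip":-1}]'
```

```text
t: 30.62
eef_pos: [0.4874, 0.042, 0.1956]
ee_rot: [3.141, -0.001, -1.821]
force: [1.5, -1.9, -0.1]
width: 0.0596
gripper_force: 0.0
t: 31.03
eef_pos: [0.4894, 0.0449, 0.1957]
ee_rot: [3.141, -0.0, -1.82]
force: [1.0, 1.2, -0.1]
width: 0.0266
gripper_force: 0.0
t: 31.45
eef_pos: [0.4881, 0.0447, 0.0783]
ee_rot: [3.139, -0.002, -1.82]
force: [-0.3, -0.3, 0.0]
width: 0.0009
gripper_force: 0.0
t: 31.87
eef_pos: [0.4943, 0.0629, 0.0822]
ee_rot: [-3.14, 0.001, -1.82]
force: [1.4, -2.3, 1.2]
width: 0.0004
gripper_force: 1.0
```

```bash

python3 -m crank '[{"dx":0.0006,"dy":0.0025,"dz":0,"twist":0,"grip":-1},{"dx":0.0012,"dy":0.005,"dz":0,"twist":0,"grip":-1},{"dx":0.0018,"dy":0.0075,"dz":0,"twist":0,"grip":-1},{"dx":0.0024,"dy":0.0095,"dz":0,"twist":0,"grip":-1},{"dx":0.003,"dy":0.0115,"dz":0,"twist":0,"grip":-1}]'
python3 -m crank '[{"dx":0.0003,"dy":0.001,"dz":0,"twist":0,"grip":-1},{"dx":0.0005,"dy":0.002,"dz":0,"twist":0,"grip":-1},{"dx":0.0008,"dy":0.003,"dz":0,"twist":0,"grip":-1},{"dx":0.001,"dy":0.004,"dz":0,"twist":0,"grip":-1},{"dx":0.001,"dy":0.004,"dz":0,"twist":0,"grip":-1}]'
```

```text
t: 32.28
eef_pos: [0.4963, 0.0725, 0.0818]
ee_rot: [-3.141, -0.001, -1.821]
force: [-0.4, -8.2, 6.4]
width: 0.0002
gripper_force: 4.0
t: 32.7
eef_pos: [0.4973, 0.0766, 0.0817]
ee_rot: [-3.141, -0.001, -1.821]
force: [-0.1, -7.0, 5.5]
width: -0.0
gripper_force: 2.9
```

```bash

python3 -m crank '[{"dx":0.0003,"dy":0.001,"dz":0,"twist":0,"grip":-1},{"dx":0.0005,"dy":0.002,"dz":0,"twist":0,"grip":-1},{"dx":0.0008,"dy":0.003,"dz":0,"twist":0,"grip":-1},{"dx":0.001,"dy":0.004,"dz":0,"twist":0,"grip":-1},{"dx":0.001,"dy":0.004,"dz":0,"twist":0,"grip":-1}]'
```

```text
t: 33.12
eef_pos: [0.4972, 0.077, 0.0817]
ee_rot: [3.14, -0.006, -1.821]
force: [1.7, -25.4, 8.5]
width: 0.0003
gripper_force: 11.8
```

The row is solid at 25 N. I'll back off, lift and check.

```bash

python3 -m crank '[{"dx":-0.001,"dy":-0.004,"dz":0,"twist":0,"grip":-1},{"dx":-0.003,"dy":-0.012,"dz":0,"twist":0,"grip":-1},{"dx":-0.005,"dy":-0.02,"dz":0,"twist":0,"grip":-1},{"dx":-0.005,"dy":-0.02,"dz":0.03,"twist":0,"grip":-1},{"dx":-0.005,"dy":-0.02,"dz":0.065,"twist":0,"grip":-1}]'
python3 -m crank '[{"dx":0.01,"dy":0.03,"dz":0.04,"twist":0,"grip":-1},{"dx":0.02,"dy":0.06,"dz":0.06,"twist":0,"grip":-1},{"dx":0.03,"dy":0.09,"dz":0.08,"twist":0,"grip":-1},{"dx":0.04,"dy":0.13,"dz":0.08,"twist":0,"grip":-1},{"dx":0.05,"dy":0.165,"dz":0.08,"twist":0,"grip":-1}]'
python3 - <<'E'
from h import *
dots('w16')
s=arm.get_state(); a=(s['eef_pos'],s['ee_rot']); print(s['t'])
hsv=cv2.cvtColor(cv2.imread('pics/w16.png'),cv2.COLOR_BGR2HSV)
for n,lo,hi in(('yellow',(18,150,90),(32,255,255)),('black',(0,0,0),(180,255,60)),('blue',(105,110,40),(130,255,255)),('red',(0,140,70),(6,255,255)),('red',(172,140,70),(180,255,255)),('green',(45,100,40),(85,255,255)),('orange',(7,190,140),(16,255,255))):
    for q in cv2.findContours(cv2.inRange(hsv,lo,hi),0,2)[0]:
        x,y,w,h=cv2.boundingRect(q)
        if cv2.contourArea(q)>250 and 180<x<400 and 60<y<270: print(n,cv2.contourArea(q),[(u,v,*fr(wonz(*a,u,v,.118)).tolist()) for u,v in cv2.approxPolyDP(q,4,True)[:,0].tolist()])
E
```

```text
t: 33.53
eef_pos: [0.4911, 0.0601, 0.1446]
ee_rot: [3.137, -0.003, -1.822]
force: [1.4, 0.6, 0.0]
width: 0.0004
gripper_force: 0.0
t: 33.95
eef_pos: [0.5442, 0.2288, 0.2284]
ee_rot: [-3.139, 0.004, -1.821]
force: [-0.0, -0.9, -0.1]
width: 0.0004
gripper_force: 0.0
tcp fr [0.4709 0.3561] [0.5442 0.2288 0.2284]
[274.9  72.4] [0.5075 0.2448]
[303.2  88.2] [0.4832 0.2593]
[349.4  83.3] [0.4437 0.2547]
[277.9  89.8] [0.5049 0.2602]
[341.6 108. ] [0.4503 0.2764]
[278.1 105.5] [0.5049 0.2741]
[303.5 104.7] [0.483  0.2737]
[275.1 131.2] [0.5079 0.2965]
[291.  131.4] [0.494  0.2969]
[308.1 132.1] [0.4791 0.2976]
[339.2 140.4] [0.4521 0.3048]
[340.5 167.7] [0.4506 0.329 ]
[278.7 164.4] [0.5053 0.326 ]
[305.2 166.7] [0.4818 0.3283]
[335.1 185.2] [0.4552 0.345 ]
[292.5 198.2] [0.4937 0.3572]
34.0
black 5233.5 [(300, 263, 0.4879, 0.4261), (237, 266, 0.5511, 0.4312), (250, 271, 0.5382, 0.4364), (212, 276, 0.5796, 0.4444), (195, 287, 0.6017, 0.4597), (201, 317, 0.6023, 0.5005), (304, 323, 0.4853, 0.5008)]
black 5329.5 [(331, 256, 0.4581, 0.4184), (330, 319, 0.4574, 0.4951), (434, 313, 0.3403, 0.4937), (437, 283, 0.3446, 0.4534), (390, 268, 0.399, 0.4327), (397, 265, 0.3921, 0.4295), (375, 256, 0.4154, 0.4189)]
blue 1628.0 [(319, 81, 0.4703, 0.2582), (268, 84, 0.5135, 0.2601), (268, 113, 0.5137, 0.2853), (317, 113, 0.4719, 0.2858), (323, 98, 0.4669, 0.2729)]
red 1850.0 [(328, 116, 0.4625, 0.2883), (269, 116, 0.5129, 0.2879), (269, 146, 0.5134, 0.314), (328, 146, 0.4623, 0.3142)]
green 1707.5 [(269, 151, 0.5135, 0.3183), (272, 178, 0.5115, 0.3424), (312, 183, 0.4761, 0.347), (328, 178, 0.4621, 0.3424), (327, 149, 0.4632, 0.3168)]
orange 1679.5 [(270, 181, 0.5134, 0.3452), (273, 209, 0.5116, 0.3712), (318, 217, 0.4707, 0.3787), (328, 207, 0.4617, 0.3691), (327, 182, 0.4629, 0.346)]
```

Spacings between cases 4-3-2-1 are 30.5, 30.2 and 30.0 mm, with equal depth. A quick check of case 5 and the plate comes from the same image.

```bash
python3 - <<'E'
from h import *
s=arm.get_state(); a=(s['eef_pos'],s['ee_rot'])
hsv=cv2.cvtColor(cv2.imread('pics/w16.png'),cv2.COLOR_BGR2HSV)
m=cv2.inRange(hsv,(0,0,150),(180,70,255)); k,l,st,c=cv2.connectedComponentsWithStats(m)
for i in range(1,k):
    if 20<st[i,4]<500 and 250<c[i][0]<345 and c[i][1]<85: print(c[i].round(1),fr(wonz(*a,*c[i],.118)))
for q in cv2.findContours(cv2.inRange(hsv,(18,150,90),(32,255,255)),0,2)[0]:
    if cv2.contourArea(q)>150: print([(u,v,*fr(wonz(*a,u,v,.125)).tolist()) for u,v in cv2.approxPolyDP(q,4,True)[:,0].tolist()])
E
```

```text
[305.2  53.6] [0.4819 0.2341]
[275.2  56.7] [0.5074 0.2362]
[274.9  72.4] [0.5075 0.2502]
[(411, 321, 0.3692, 0.4969), (329, 321, 0.4587, 0.4923), (318, 330, 0.4702, 0.5049), (331, 330, 0.4563, 0.505), (330, 324, 0.4576, 0.4964), (347, 331, 0.439, 0.5068), (375, 325, 0.4092, 0.4995), (386, 330, 0.3961, 0.5076), (404, 323, 0.3769, 0.4991), (409, 327, 0.3701, 0.5055)]
[(353, 57, 0.4424, 0.2378), (353, 45, 0.4424, 0.2274), (320, 28, 0.4696, 0.2129), (264, 39, 0.5159, 0.2215), (269, 50, 0.5116, 0.2315), (317, 43, 0.472, 0.2263)]
```

```bash
python3 -c "
from station import arm
print(arm.job_done())"
```

```text
the job is handed in; nothing more can be done
None
```

I handed the job in at about 34 s of the 61 s: the three-dot case stands between the two-dot and four-dot cases, the row is pushed snug against the fixed end, and the arm is clear. The hand-in returned no verdict. I did not re-measure the six-dot case, cottage, king or vice at the end, and the five-dot and plate end was only readable to about 1.5 mm.

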